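# Let a batch of glue sticks down from the hopper into the tray

## Robot

A 6-joint arm with a two-finger parallel gripper is mounted at the origin on the work surface. World frame = base frame: x ahead of the robot, y to its left, z up, the work surface at z = 0. Lengths are in m, angles in rad, forces in N, time in s.
With the tool pointing down it reaches from about 0.375 to 0.9 m from the base axis. Payload 3.1 kg.
Tool frame: the origin (TCP) lies on the centre line of the jaws, within the pads' length; the fingertips stand 25 mm ahead of it and the grasp point (between the pads) lies 6 mm ahead of it (robot.nose_length is the y of the fingertips in the tool frame, in m); y points along the fingers, z is the direction in which the jaws open and shut, and the axes are right-handed (so a half turn about y gives the same grasp; the last joint's range is limited). The gripper opens to 87 mm and grips with 3 to 60 N. Pads are 19 mm wide; open, the fingers measure 117 mm over their backs; the gripper's body (75 mm by 190 mm) begins 51 mm behind the grasp point.
Start: joints at [1.046, 0.527, 1.433, -0, 1.181, -0.178], TCP at [0.212, 0.588, 0.248] pointing down, gripper open.
Joint ranges: [-3.08, 3.08], [-0.75, 2.2], [0.22, 2.44], [-1.43, 4.57], [0, 2.65], [-2.85, 2.85]. Speed limits (rad/s): [2.79, 2.79, 3.14, 3.14, 3.14, 3.14].

## Interface

Orientations are given as a unit quaternion [x, y, z, w].
In Python, from rig import robot, eyes, ticket gives the robot as it stands.
- The arm moves only by the tool play_rows, never from a script. Its argument "series" is a list of rows, each a list of 7 numbers: the opening, from 0 (shut) to 1 (fully open), then the shift along the tool's x, y, z scaled (see below), then the turn, a rotation vector about the tool's x, y, z scaled (see below). In form: [[claw, dx, dy, dz, ax, ay, az], ...]. A call has 1 to 12 rows; each row shifts and turns the commanded pose from where the row before left it, along the tool's axes as they then stand; what a row does not reach is not made up. The controller multiplies each number of a shift by 100 mm and each number of a turn by 180 degrees. A row lasts 1/12 s, in which the tool goes at most 41.7 mm and 7.16 degrees, less where a joint would pass 70% of its speed; a pose out of reach is approached as far as the arm can. A call with a number of a shift or a turn outside -1 to 1 is refused whole. A call with a gripper value outside its range is refused whole. The fingers move at their own pace and stop on an object; "grip_force" is the grip in N (left out, the last holds). Time passes only in rows, so rows that do not move let the fingers close. It gives the time, the measured TCP pose, the force and the opening at its end, in the units of the state.
- robot.get_obs(): the state, without advancing time (a new reading comes with each control period).
- eyes.camera(name): name is "scene" or "top" or "wrist"; returns the picture (384x512x3 uint8, red, green, blue); there is no depth.
- eyes.camera_params(name): a dict with "K" (3x3 intrinsics, pixels), "rvec" (rotation vector, rad) and "tvec" (3), from world to camera coordinates, as OpenCV has them. Camera axes: x right, y down, z forward; pixel columns grow to the right and rows downward; lengths in m; the calibration is good to about 2 mm. A picture is of the moment at which its call begins: read the wrist's pose just before it. camera_params takes no time and is no camera call; for the wrist camera it gives the pose at the moment of the call.
- ticket.hand_in(): hands the job in, once; it reports no verdict.
The state is a dict: "time": time; "q": joint angles; "joint_velocities": joint speeds; "joint_torque": joint torques, N m; "position": TCP position; "tool_rot": TCP orientation; "ft_force": force on the tool from outside, world axes, zero at the start; "moment": the same for the moment, N m; "grip_width": finger opening in m.
Only numpy, scipy, OpenCV 4.12 (cv2) and the standard library are available. Lean on these libraries where they do the work, as an engineer would, in place of code of your own. Each camera call takes 0.05 s, during which the arm holds its last target.

## Task

Slide the tray by its handle right in under the hopper, then pull the hopper's slide gate out so that all five glue sticks drop into the tray, and push the gate fully home again. Then draw the tray out with its five sticks, leave it standing in the middle of the sheet of drawing paper and let go. Do not shift or knock over anything else on the table.

Things in the scene. Friction and masses are not known exactly. Their poses are not given: they have to be found in the camera images.
- hopper: the glue-stick hopper, fixed on the table, 305 mm tall: ply stand, slide gate, clear bin on top (inside, the sticks). Origin on the table below the outlet slot (which spans x -21 to 46 mm, y +-52 mm). Its x axis points from its open front to its back, z up. Over all: x -110 to 100 mm (bin back at 51 mm), stand 216 mm wide (y), bin 115 mm wide
- bay (a point): mouth of the hopper's tray bay, on the table at hopper x = -60 mm, axes as the hopper's. The bay runs 145 mm back (x) from here to a stop batten 30 mm high, between two cheeks 188 mm apart (y), under a deck whose underside is 110 mm above the table; deck and gate rails reach 15 mm forward of the mouth
- bin_lip (a point): middle of the lower front edge of the bin, 252 mm above the table at hopper x = -110 mm; from here the bin's front rises straight to 305 mm, and slopes down and back to hopper x = -26 mm at 176 mm height. It hangs over the gate's pull, so a hand must come in slantwise from the front, leaning 25 to 45 degrees. Axes as the hopper's
- gate (a joint): travel of the flat slide gate under the bin, m: 0 = shut (fully home, end stop), 0.080 = fully out (end stop). It slides along the hopper's -x, stays where it is left and takes about 3 to 6 N to move; the outlet is clear beyond 0.076
- gate_pull (a point): centre of the gate's wooden pull: an upright block 20 mm thick (y), 45 mm long (x), 36 mm high, on the front end of the 6 mm steel gate blade (125 mm wide, top 130 mm above the table); pull centre 142 mm above the table and, when shut, at hopper x = -107.5 mm. Axes as the hopper's
- tray_mid (a point): middle of the loose ply tray (30 mm above its underside): open box 160 mm (x) by 156 mm (y), 60 mm high, walls and floor 4 mm, about 0.3 kg empty; its handle is on its -x side. With its x along the hopper's x it fits the bay with 16 mm to spare on either side; against the stop batten its middle is at hopper x = 5 mm
- tray_handle (a point): grip point of the tray's handle, 34 mm above the tray's underside and 135 mm in front (-x) of its middle. The handle is an upright wooden block 20 mm thick (y), from 80 to 158 mm in front of the tray's middle, 12 to 52 mm above the underside. Axes as the tray's. With the tray in the bay it lies below the gate's pull and reaches further out
- sheet: a sheet of drawing paper flat on the table, 300 mm (x) by 220 mm (y), too thin to feel; origin at its centre
- stick0_mid (a point): centre of glue stick 1 of 5, at the start in the bin: a capped tube 30 mm across and 95 mm long (along its y), 45 g
- stick1_mid (a point): centre of glue stick 2 of 5, at the start in the bin: a capped tube 30 mm across and 95 mm long (along its y), 45 g
- stick2_mid (a point): centre of glue stick 3 of 5, at the start in the bin: a capped tube 30 mm across and 95 mm long (along its y), 45 g
- stick3_mid (a point): centre of glue stick 4 of 5, at the start in the bin: a capped tube 30 mm across and 95 mm long (along its y), 45 g
- stick4_mid (a point): centre of glue stick 5 of 5, at the start in the bin: a capped tube 30 mm across and 95 mm long (along its y), 45 g
- glue_bottle: a white glue bottle with a pointed nozzle, standing by the hopper's mouth; round, 52 mm across, 158 mm tall; origin under its centre
- brush_tin: a steel tin of paint brushes standing by the hopper's mouth on the other side; tin 72 mm across, 100 mm tall, brushes up to 230 mm; origin under its centre
- tape_roll: a roll of tape lying flat, 96 mm across, 24 mm high; origin under its centre
- paint_tub: a white paint tub with a grey lid, 88 mm across, 78 mm tall; origin under its centre
- flat_bottle: a flat glue bottle lying down, 150 mm long (from -60 to 90 mm along its x), 56 mm wide, 36 mm high; origin on the table
- pencil_tin: a shut flat pencil tin, 190 mm (x) by 75 mm (y), 26 mm high; origin under its centre
Mind the look-alikes: they are no part of the job. Leave any orange look-alike of the part that bears stick4_mid alone.

How it is judged:
By the outcome, as a careful person would: the job done as asked, in the order asked, and still so for the second after the job is handed in, with the robot touching nothing.
It also fails if it takes over 67 s, if anything falls off the work surface, if the arm or the gripper's body presses on something with over 40 N, if the wrist force passes 120 N, or if a joint passes its speed limit or range.

## Working session

There is one attempt and no reset: what is moved stays moved. The work goes in short steps, Python scripts to look and compute and a tool call to move; the robot and the scene stay as the last step left them, time stands still between calls to the robot, and variables do not carry over. Pictures are saved under pics/ and viewed, and the job is handed in when it is done.

Besides the shell and the picture viewer there is one more tool, called after "Call:" by a JSON object that holds its "method" and its "body", one argument or row to a line. play_rows: Moves the arm, as the interface text tells. Its arguments: {"type":"object","properties":{"series":{"type":"array","items":{"type":"array","items":{"type":"number"}}},"grip_force":{"type":"number"}},"required":["series"]}

```bash
ls; mkdir -p pics; python3 - <<'E'
from rig import robot, eyes, ticket
import cv2,json
for n in ["scene","top","wrist"]:
    im=eyes.camera(n); cv2.imwrite(f"pics/{n}0.png",cv2.resize(im[:,:,::-1],(800,600),interpolation=cv2.INTER_CUBIC))
    cv2.imwrite(f"pics/raw_{n}0.png",im[:,:,::-1])
    print(n,eyes.camera_params(n))
o=robot.get_obs();print(o, robot.nose_length)
E
```

```text
pics
scene {'K': array([[415.90944067,   0.        , 262.31104479],
       [  0.        , 415.90944067, 190.41813278],
       [  0.        ,   0.        ,   1.        ]]), 'rvec': array([ 0.87460452,  2.60880141, -1.01248771]), 'tvec': array([ 0.49897646, -0.12922638,  1.66054091])}
top {'K': array([[456.3924276 ,   0.        , 257.58336367],
       [  0.        , 456.3924276 , 187.82846621],
       [  0.        ,   0.        ,   1.        ]]), 'rvec': array([ 2.18684559, -2.16831705,  0.08823105]), 'tvec': array([-0.02554841,  0.56440415,  1.43830706])}
wrist {'K': array([[267.50539388,   0.        , 253.36990161],
       [  0.        , 267.50539388, 187.19780266],
       [  0.        ,   0.        ,   1.        ]]), 'rvec': array([-2.35989576, -1.65876457, -0.24873221]), 'tvec': array([-0.62490076, -0.03640274,  0.39212785])}
{'time': 0.15, 'q': array([ 1.04550427e+00,  5.28285951e-01,  1.43359520e+00, -1.90804539e-05,
        1.18143453e+00, -1.78481392e-01]), 'joint_velocities': array([ 0.0002428 , -0.00324138, -0.00238669, -0.00012067, -0.00063734,
       -0.00244821]), 'joint_torque': array([-2.07000976e-04, -4.40428591e+01, -1.76841545e+01,  6.32408238e-02,
        5.52914303e-02, -8.90585807e-05]), 'position': array([0.21213605, 0.58733904, 0.24678   ]), 'tool_rot': array([ 0.69707644, -0.12220405,  0.12179583, -0.69592843]), 'ft_force': array([-0.17996069,  0.53000369,  0.11348008]), 'moment': array([ 0.02431274, -0.00787477,  0.03863304]), 'grip_width': 0.08714241964147455} 0.025
```

View pics/scene0.png

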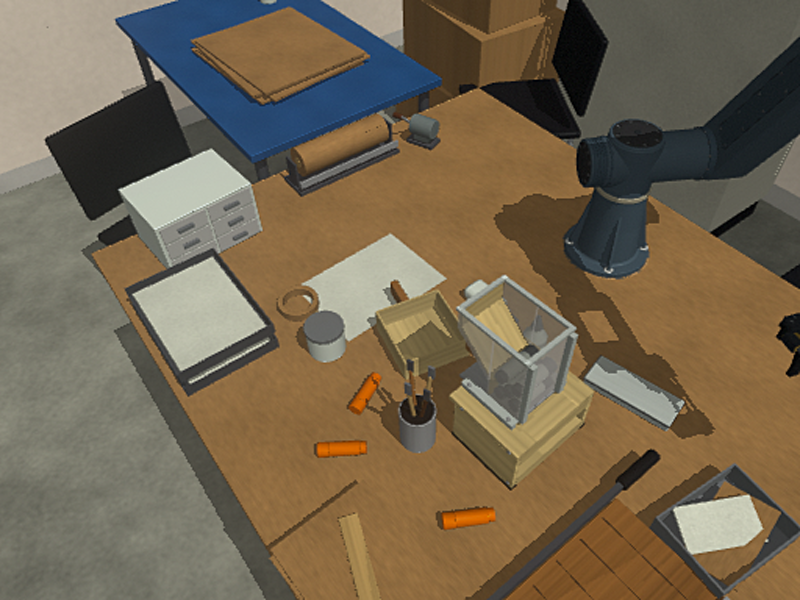

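View pics/top0.png

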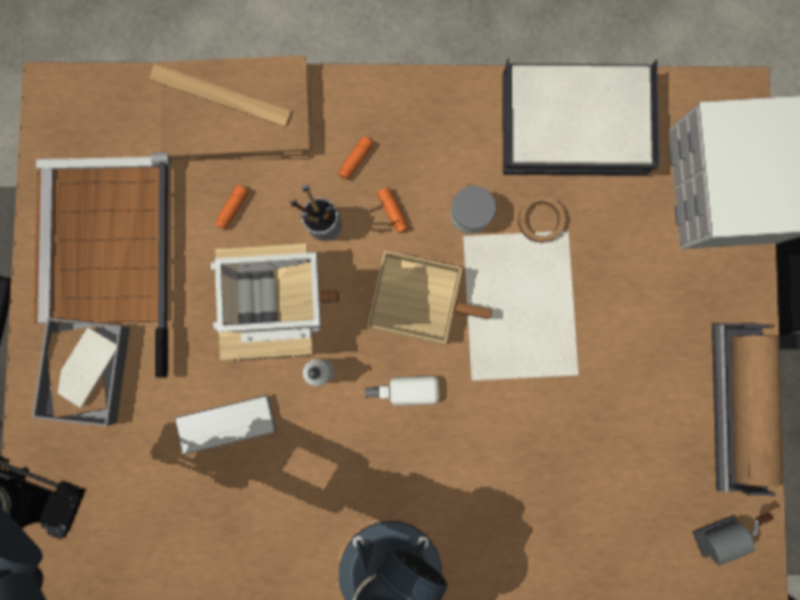

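View pics/wrist0.png

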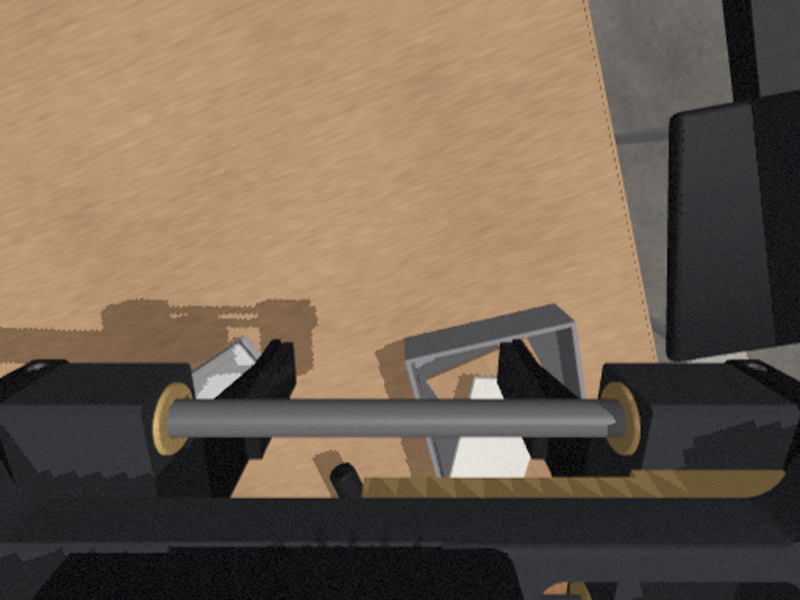

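```bash
cat > h.py <<'E'
import numpy as np, cv2
from rig import robot, eyes, ticket
from scipy.spatial.transform import Rotation as R
def ray(name,px,z,P=None):
    P=P or eyes.camera_params(name)
    Rm=cv2.Rodrigues(P['rvec'])[0]; c=-Rm.T@P['tvec'].ravel()
    d=Rm.T@np.linalg.inv(P['K'])@np.array([px[0],px[1],1.])
    return c+d*(z-c[2])/d[2]
def proj(name,p,P=None):
    P=P or eyes.camera_params(name)
    return cv2.projectPoints(np.atleast_2d(np.array(p,float)),P['rvec'],P['tvec'],P['K'],None)[0].reshape(-1,2)
def crop(src,dst,x0,y0,w,h,s):
    im=cv2.imread(src)[y0:y0+h,x0:x0+w]
    cv2.imwrite(dst,cv2.resize(im,(int(w*s),int(h*s)),interpolation=cv2.INTER_CUBIC))
E
python3 - <<'E'
from h import *
crop('pics/raw_top0.png','pics/c1.png',130,110,250,150,3.2)
crop('pics/raw_scene0.png','pics/c2.png',180,130,220,165,3.6)
E
```

```text
(no output)
```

View pics/c1.png

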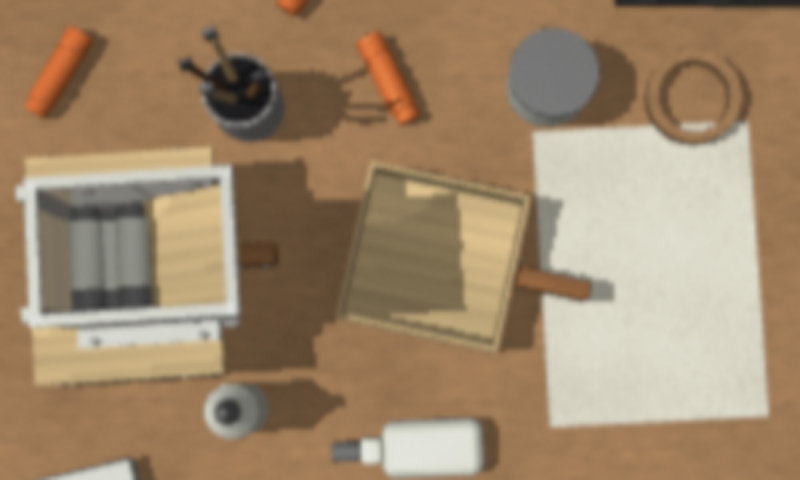

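View pics/c2.png

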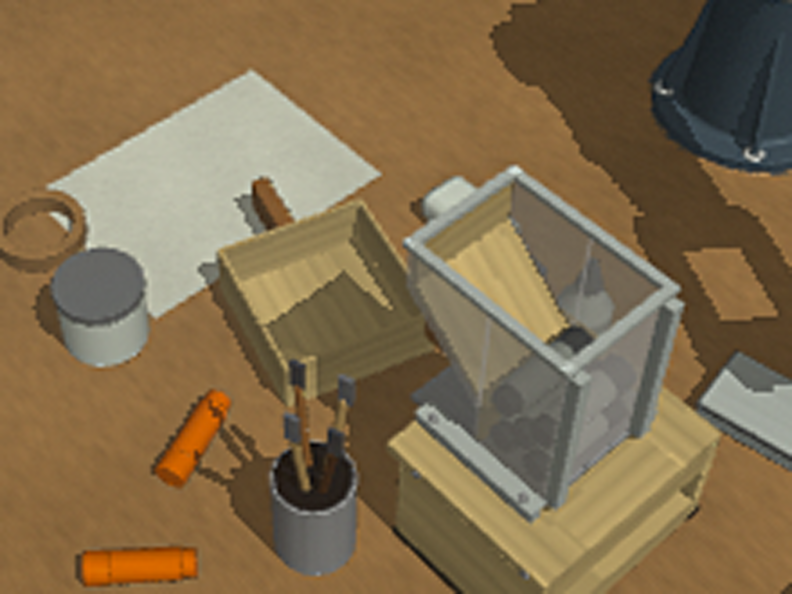

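```bash
python3 - <<'E'
from h import *
f=lambda x,y,z: ray('top',(130+(x+.5)/3.2-.5,110+(y+.5)/3.2-.5),z)
def pr(n,L,z):
    A=np.array([f(*p,z) for p in L]); print(n,A[:,:2].round(4).tolist(),'mean',A.mean(0).round(4)); return A
T=pr('tray',[(372,162),(531,195),(497,350),(341,316)],.06)
print([np.linalg.norm(T[i]-T[(i+1)%4]).round(4) for i in range(4)])
for a,b in [(1,0),(2,3)]:
    d=T[b]-T[a]; print('yaw',np.degrees(np.arctan2(d[1],d[0])))
for a,b in [(0,1),(3,2)]:
    d=T[b]-T[a]; print('yaw+90',np.degrees(np.arctan2(d[1],d[0])))
H=pr('handle end',[(587,299),(591,279)],.052)
pr('pull front',[(276,245),(276,265)],.160)
B=pr('bin',[(234,166),(238,322),(30,325),(24,180)],.305)
S=pr('deck top',[(25,158),(211,148),(222,372),(35,385)],.13)
S=pr('sheet',[(533,131),(748,123),(768,414),(550,426)],0)
print([np.linalg.norm(S[i]-S[(i+1)%4]).round(4) for i in range(4)])
pr('gbottle nozz',[(228,411)],.158)
pr('tin rim',[(240,90)],.1); pr('tub',[(554,73)],.078); pr('tape',[(697,97)],.024);pr('flat',[(332,440),(482,472),(482,420)],.018)
E
```

```text
tray [[0.648, 0.0165], [0.6167, -0.1394], [0.4651, -0.1067], [0.4967, 0.0451]] mean [ 0.5566 -0.0461  0.06  ]
[np.float64(0.1591), np.float64(0.1552), np.float64(0.155), np.float64(0.1539)]
yaw 78.6586714071869
yaw 78.20749443559161
yaw+90 -101.34132859281311
yaw+90 -101.7925055644084
handle end [[0.5157, -0.195], [0.5354, -0.199]] mean [ 0.5255 -0.197   0.052 ]
pull front [[0.5569, 0.1], [0.5387, 0.0997]] mean [0.5478 0.0998 0.16  ]
bin [[0.6084, 0.1214], [0.4819, 0.1158], [0.4781, 0.2832], [0.5955, 0.2916]] mean [0.541 0.203 0.305]
deck top [[0.639, 0.3384], [0.6498, 0.165], [0.4416, 0.1507], [0.4281, 0.3227]] mean [0.5396 0.2442 0.13  ]
sheet [[0.6901, -0.1462], [0.7002, -0.3663], [0.404, -0.3833], [0.3901, -0.1638]] mean [ 0.5461 -0.2649  0.    ]
[np.float64(0.2203), np.float64(0.2966), np.float64(0.2199), np.float64(0.3005)]
gbottle nozz [[0.4066, 0.1409]] mean [0.4066 0.1409 0.158 ]
tin rim [[0.7107, 0.1425]] mean [0.7107 0.1425 0.1   ]
tub [[0.7342, -0.1602]] mean [ 0.7342 -0.1602  0.078 ]
tape [[0.7221, -0.3096]] mean [ 0.7221 -0.3096  0.024 ]
flat [[0.375, 0.0545], [0.3448, -0.0947], [0.3961, -0.0945]] mean [ 0.372  -0.0449  0.018 ]
```

```bash
cat > fit.py <<'E'
from h import *
from scipy.optimize import least_squares
def up(p,off,s): return (off[0]+(p[0]+.5)/s-.5, off[1]+(p[1]+.5)/s-.5)
def fit(obs,x0):
    P={n:eyes.camera_params(n) for n in {o[0] for o in obs}}
    def res(v):
        c,s=np.cos(v[2]),np.sin(v[2]); r=[]
        for n,px,m in obs:
            w=[v[0]+c*m[0]-s*m[1],v[1]+s*m[0]+c*m[1],m[2]]
            r.append(proj(n,w,P[n])[0]-px)
        return np.array(r)
    s=least_squares(lambda v:res(v).ravel(),x0,loss='soft_l1')
    print('pose',s.x[:2].round(4),'yaw deg',np.degrees(s.x[2]).round(2)); print(res(s.x).round(1).tolist()); return s.x
E
python3 - <<'E'
from fit import *
t=lambda x,y:up((x,y),(130,110),3.2); s=lambda x,y:up((x,y),(180,130),3.6)
print('hopper'); fit([('top',t(235,166),(-.11,-.0575,.305)),('top',t(239,323),(-.11,.0575,.305)),
 ('top',t(276,245),(-.130,-.01,.16)),('top',t(276,265),(-.130,.01,.16)),
 ('scene',s(515,167),(-.11,.0575,.305)),('scene',s(406,242),(-.11,-.0575,.305))],[.54,.23,1.63])
print('tray');fit([('top',t(372,162),(.08,-.078,.06)),('top',t(531,195),(-.08,-.078,.06)),('top',t(497,350),(-.08,.078,.06)),('top',t(341,316),(.08,.078,.06)),
 ('scene',s(359,202),(-.08,.078,.06)),('scene',s(217,250),(-.08,-.078,.06)),('scene',s(289,400),(.08,-.078,.06)),('top',t(587,299),(-.158,.01,.052)),('top',t(591,279),(-.158,-.01,.052))],[.55,-.05,1.37])
print('sheet');fit([('top',t(533,131),(.15,.11,0)),('top',t(748,123),(.15,-.11,0)),('top',t(768,414),(-.15,-.11,0)),('top',t(550,426),(-.15,.11,0)),
 ('scene',s(250,70),(-.15,-.11,0)),('scene',s(381,175),(-.15,.11,0)),('scene',s(47,186),(.15,-.11,0))],[.54,-.26,.05])
E
```

```text
hopper
pose [0.5421 0.2296] yaw deg 92.63
[[-0.7, 1.5], [-0.7, -3.3], [-0.1, -0.4], [0.1, 0.2], [-0.3, -0.7], [-0.2, -1.9]]
tray
pose [ 0.5567 -0.0433] yaw deg 78.66
[[-1.0, -0.3], [-0.7, -0.2], [-0.1, 0.2], [-1.7, 0.2], [0.2, -1.3], [-0.3, -0.1], [-0.9, -8.4], [0.4, -0.0], [0.4, -0.0]]
sheet
pose [ 0.5457 -0.2648] yaw deg 3.11
[[0.2, 0.2], [0.1, -0.4], [-0.1, 0.7], [-0.2, 0.1], [0.6, -0.5], [-0.0, -0.4], [-4.4, 2.1]]
```

```bash
cat > ov.py <<'E'
from h import *
def tf(v,m):
    c,s=np.cos(v[2]),np.sin(v[2]); m=np.array(m,float)
    return np.c_[v[0]+c*m[:,0]-s*m[:,1],v[1]+s*m[:,0]+c*m[:,1],m[:,2]]
def rect(x0,x1,y0,y1,z): return [(x0,y0,z),(x1,y0,z),(x1,y1,z),(x0,y1,z)]
def draw(raw,cam,off,s,wh,items,out,P=None):
    im=cv2.imread(raw) if isinstance(raw,str) else raw
    im=im[off[1]:off[1]+wh[1],off[0]:off[0]+wh[0]]
    im=cv2.resize(im,(int(wh[0]*s),int(wh[1]*s)),interpolation=cv2.INTER_CUBIC)
    for v,m,col in items:
        p=(proj(cam,tf(v,m),P)-off+.5)*s-.5
        cv2.polylines(im,[np.round(p).astype(int)],True,col,1,cv2.LINE_AA)
    cv2.imwrite(out,im)
def hop(h,col=(0,0,255),g=0):
    return [(h,rect(-.11,.051,-.0575,.0575,.305),col),(h,rect(-.075,.1,-.108,.108,.124),(0,255,0)),(h,rect(-.13-g,-.085-g,-.01,.01,.16),(255,0,255)),
     (h,rect(-.075,.1,-.108,.108,0),(255,255,0))]
def tray(t,col=(255,0,0)):
    return [(t,rect(-.08,.08,-.078,.078,.06),col),(t,rect(-.158,-.08,-.01,.01,.052),(255,255,0)),(t,rect(-.08,.08,-.078,.078,0),(0,255,255))]
E
python3 - <<'E'
from ov import *
h=(.5405,.2296,np.radians(93.5)); t=(.5565,-.044,np.radians(78.6)); s=(.5457,-.2648,np.radians(3.1))
it=hop(h)+tray(t)+[(s,rect(-.15,.15,-.11,.11,0),(0,0,255))]
draw('pics/raw_top0.png','top',(130,110),3.2,(250,150),it,'pics/o1.png')
draw('pics/raw_scene0.png','scene',(180,130),3.6,(220,165),it,'pics/o2.png')
E
```

```text
(no output)
```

View pics/o1.png

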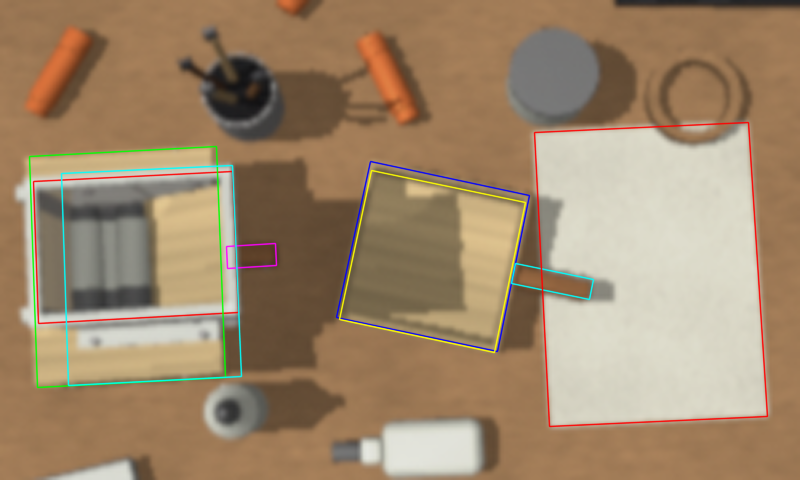

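View pics/o2.png

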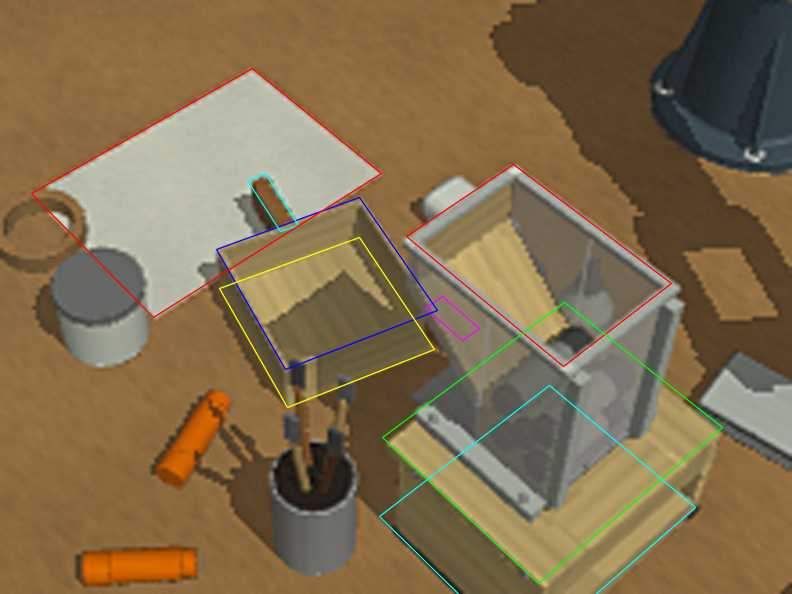

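```bash
cat > mv.py <<'E'
from h import *
def toolR(yaw,lean,flip=1):
    # lean from vertical, hand leaning to -x of the yaw frame
    u=np.array([np.cos(yaw),np.sin(yaw),0]); v=np.array([-np.sin(yaw),np.cos(yaw),0])
    y=np.sin(lean)*u-np.cos(lean)*np.array([0,0,1]); z=v*flip; x=np.cross(y,z)
    return np.c_[x,y,z]
def wristq(Rt,q1,th,C):
    M=(R.from_euler('y',-th)*R.from_euler('z',-q1)).as_matrix()@Rt@C.T
    y5=np.arccos(np.clip(M[2,2],-1,1)); 
    return np.arctan2(M[1,2],M[0,2]),y5,np.arctan2(M[2,1],-M[2,0])
o=robot.get_obs(); 
def getC(o):
    q=o['q']; B=R.from_euler('z',q[0])*R.from_euler('y',q[1]+q[2])*R.from_euler('z',q[3])*R.from_euler('y',q[4])*R.from_euler('z',q[5])
    return B.as_matrix().T@R.from_quat(o['tool_rot']).as_matrix()
def plan(p,Rt,claw,n=None,obs=None):
    """rows from measured pose to (p,Rt), interpolated; prints rounded rows"""
    o=obs or robot.get_obs(); p0=o['position']; R0=R.from_quat(o['tool_rot']); R1=R.from_matrix(Rt)
    rv=(R0.inv()*R1).as_rotvec(); D=np.linalg.norm(np.array(p)-p0); A=np.degrees(np.linalg.norm(rv))
    need=max(D/.0415,A/7.1)
    if n is None: n=int(np.ceil(need))
    print(f'dist {D*1000:.1f} mm ang {A:.1f} deg min rows {need:.2f} n={n}')
    cp,cR=p0.copy(),R0; rows=[]
    for i in range(1,n+1):
        tp=p0+(np.array(p)-p0)*i/n; tR=R0*R.from_rotvec(rv*i/n)
        s=np.round(cR.inv().apply(tp-cp)/.1,3); a=np.round((cR.inv()*tR).as_rotvec()/np.pi,4)
        rows.append([claw]+s.tolist()+a.tolist())
        cp=cp+cR.apply(s*.1); cR=cR*R.from_rotvec(a*np.pi)
    for k in range(0,len(rows),12): print('[' + ','.join('['+','.join(f'{x:g}' for x in r)+']' for r in rows[k:k+12])+']')
H=(.5405,.2296,np.radians(93.5)); T=(.5565,-.044,np.radians(78.6)); S=(.5457,-.2648,np.radians(3.1))
def w(v,m):
    c,s=np.cos(v[2]),np.sin(v[2]); return np.array([v[0]+c*m[0]-s*m[1],v[1]+s*m[0]+c*m[1],m[2]])
def tcp(g,Rt): return np.array(g)-.006*Rt[:,1]   # grasp point -> TCP
E
python3 - <<'E'
from mv import *
C=getC(o);print(C.round(3))
print(R.from_quat(o['tool_rot']).as_matrix().round(3))
for yaw,g,nm in [(T[2],w(T,(-.138,0,.034)),'start'),(H[2],w(H,(-.133,0,.034)),'in'),(H[2],w(H,(-.118,0,.153)),'gate'),(H[2],w(H,(-.198,0,.153)),'out'),(H[2],np.array([.554,-.40,.034]),'end')]:
  for fl in (1,-1):
    Rt=toolR(yaw,np.radians(42),fl); wc=g-.2*Rt[:,1]
    for th in (1.7,2.0): print(nm,fl,th,np.round(wristq(Rt,np.arctan2(wc[1],wc[0]),th,C),2))
E
```

```text
[[-0.  0. -1.]
 [-1.  0. -0.]
 [ 0.  1.  0.]]
[[ 0.94  -0.001  0.34 ]
 [-0.34  -0.001  0.94 ]
 [-0.    -1.    -0.002]]
start 1 1.7 [0.69 1.71 2.79]
start 1 2.0 [0.68 1.47 2.6 ]
start -1 1.7 [ 0.69  1.71 -0.35]
start -1 2.0 [ 0.68  1.47 -0.54]
in 1 1.7 [0.73 1.56 2.96]
in 1 2.0 [0.75 1.34 2.76]
in -1 1.7 [ 0.73  1.56 -0.18]
in -1 2.0 [ 0.75  1.34 -0.38]
gate 1 1.7 [0.73 1.54 2.98]
gate 1 2.0 [0.76 1.32 2.78]
gate -1 1.7 [ 0.73  1.54 -0.16]
gate -1 2.0 [ 0.76  1.32 -0.37]
out 1 1.7 [0.71 1.63 2.88]
out 1 2.0 [0.72 1.41 2.68]
out -1 1.7 [ 0.71  1.63 -0.27]
out -1 2.0 [ 0.72  1.41 -0.46]
end 1 1.7 [0.52 1.97 2.4 ]
end 1 2.0 [0.48 1.71 2.25]
end -1 1.7 [ 0.52  1.97 -0.75]
end -1 2.0 [ 0.48  1.71 -0.89]
```

```bash
python3 - <<'E'
from mv import *
L=np.radians(42)
Rt=toolR(T[2],L,-1); g=w(T,(-.140,0,.035)); print(g, tcp(g,Rt))
R0=R.from_quat(o['tool_rot']);rv=(R0.inv()*R.from_matrix(Rt)).as_rotvec(); print(np.degrees(rv))
plan((.24,.50,.42),(R0*R.from_rotvec(rv*.1)).as_matrix(),1)
o2=dict(position=np.array((.24,.50,.42)),tool_rot=(R0*R.from_rotvec(rv*.1)).as_quat())
plan(tcp(g,Rt)-.13*Rt[:,1]+[0,0,.08],Rt,1,obs=o2)
E
```

```text
[ 0.52882797 -0.18123796  0.035     ] [ 0.52803442 -0.18517354  0.03945887]
[29.87279168 77.55932055 34.60222011]
dist 196.0 mm ang 9.0 deg min rows 4.72 n=5
[[1,0.112,-0.346,-0.146,0.0033,0.0086,0.0038],[1,0.111,-0.349,-0.139,0.0033,0.0086,0.0039],[1,0.111,-0.352,-0.133,0.0034,0.0087,0.0038],[1,0.11,-0.355,-0.126,0.0033,0.0086,0.0039],[1,0.109,-0.357,-0.119,0.0033,0.0086,0.0038]]
dist 841.7 mm ang 81.0 deg min rows 20.28 n=21
[[1,0.29,0.066,-0.269,0.0071,0.0185,0.0082],[1,0.306,0.053,-0.253,0.0071,0.0184,0.0083],[1,0.322,0.04,-0.236,0.0071,0.0185,0.0082],[1,0.335,0.025,-0.217,0.0071,0.0185,0.0083],[1,0.349,0.013,-0.198,0.0072,0.0184,0.0082],[1,0.359,-0.001,-0.178,0.0071,0.0185,0.0082],[1,0.369,-0.015,-0.156,0.0071,0.0185,0.0083],[1,0.377,-0.027,-0.135,0.0071,0.0184,0.0082],[1,0.383,-0.04,-0.111,0.0071,0.0185,0.0083],[1,0.387,-0.052,-0.088,0.0071,0.0185,0.0082],[1,0.391,-0.063,-0.064,0.0071,0.0184,0.0082],[1,0.391,-0.075,-0.04,0.0072,0.0185,0.0083]]
[[1,0.392,-0.086,-0.016,0.0071,0.0185,0.0082],[1,0.389,-0.096,0.009,0.0071,0.0184,0.0082],[1,0.385,-0.106,0.034,0.0071,0.0185,0.0083],[1,0.379,-0.114,0.059,0.0071,0.0185,0.0082],[1,0.373,-0.123,0.083,0.0071,0.0184,0.0083],[1,0.364,-0.13,0.107,0.0071,0.0185,0.0082],[1,0.353,-0.136,0.131,0.0071,0.0185,0.0082],[1,0.341,-0.142,0.155,0.0071,0.0184,0.0083],[1,0.328,-0.148,0.177,0.0072,0.0185,0.0082]]
```

Call:
{"method": "play_rows", "body": {
  "series": [
    [1,0.11,-0.35,-0.14,0.003,0.009,0.004],
    [1,0.11,-0.35,-0.14,0.003,0.009,0.004],
    [1,0.11,-0.35,-0.13,0.003,0.009,0.004],
    [1,0.11,-0.36,-0.13,0.003,0.009,0.004],
    [1,0.11,-0.36,-0.12,0.003,0.009,0.004],
    [1,0.29,0.066,-0.269,0.0071,0.0185,0.0082],
    [1,0.306,0.053,-0.253,0.0071,0.0184,0.0083],
    [1,0.322,0.04,-0.236,0.0071,0.0185,0.0082],
    [1,0.335,0.025,-0.217,0.0071,0.0185,0.0083],
    [1,0.349,0.013,-0.198,0.0072,0.0184,0.0082],
    [1,0.359,-0.001,-0.178,0.0071,0.0185,0.0082],
    [1,0.369,-0.015,-0.156,0.0071,0.0185,0.0083]
  ]
}}

```text
time: 1.15
position: [0.3284, 0.2417, 0.3539]
tool_rot: [-0.544, 0.375, -0.233, 0.714]
ft_force: [0.7, -0.3, -0.8]
grip_width: 0.087
```

```bash
cat >> mv.py <<'E'
L=np.radians(42)
E
python3 - <<'E'
from mv import *
print(o['q'])
Rt=toolR(T[2],L,-1); g=w(T,(-.140,0,.035))
plan(tcp(g,Rt)-.13*Rt[:,1]+[0,0,.08],Rt,1,n=14)
E
```

```text
[ 0.12991912  0.06319364  1.85413402  0.32657996  1.27663379 -0.64290417]
dist 560.9 mm ang 53.6 deg min rows 13.52 n=14
[[1,0.378,-0.026,-0.129,0.0071,0.0183,0.0083],[1,0.385,-0.038,-0.107,0.0071,0.0182,0.0082],[1,0.388,-0.051,-0.084,0.0071,0.0183,0.0083],[1,0.391,-0.062,-0.06,0.007,0.0183,0.0082],[1,0.392,-0.073,-0.036,0.0071,0.0182,0.0083],[1,0.392,-0.084,-0.012,0.0071,0.0183,0.0083],[1,0.389,-0.095,0.013,0.0071,0.0183,0.0082],[1,0.385,-0.103,0.037,0.0071,0.0183,0.0083],[1,0.38,-0.113,0.061,0.0071,0.0182,0.0082],[1,0.372,-0.12,0.086,0.007,0.0183,0.0083],[1,0.364,-0.129,0.109,0.0071,0.0183,0.0082],[1,0.353,-0.134,0.133,0.0071,0.0182,0.0083]]
[[1,0.341,-0.141,0.156,0.0071,0.0183,0.0083],[1,0.328,-0.145,0.179,0.0071,0.0183,0.0082]]
```

Call:
{"method": "play_rows", "body": {
  "series": [
    [1,0.378,-0.026,-0.129,0.0071,0.0183,0.0083],
    [1,0.385,-0.038,-0.107,0.0071,0.0182,0.0082],
    [1,0.388,-0.051,-0.084,0.0071,0.0183,0.0083],
    [1,0.391,-0.062,-0.06,0.007,0.0183,0.0082],
    [1,0.392,-0.073,-0.036,0.0071,0.0182,0.0083],
    [1,0.392,-0.084,-0.012,0.0071,0.0183,0.0083],
    [1,0.389,-0.095,0.013,0.0071,0.0183,0.0082],
    [1,0.385,-0.103,0.037,0.0071,0.0183,0.0083],
    [1,0.38,-0.113,0.061,0.0071,0.0182,0.0082],
    [1,0.372,-0.12,0.086,0.007,0.0183,0.0083],
    [1,0.364,-0.129,0.109,0.0071,0.0183,0.0082],
    [1,0.353,-0.134,0.133,0.0071,0.0182,0.0083]
  ]
}}

```text
time: 2.15
position: [0.4862, -0.1977, 0.2357]
tool_rot: [-0.273, 0.637, -0.338, 0.637]
ft_force: [0.1, 0.7, -0.1]
grip_width: 0.0867
```

```bash
python3 - <<'E'
from mv import *
print(o['q'],o['position'])
Rt=toolR(T[2],L,-1); g=w(T,(-.140,0,.035))
plan(tcp(g,Rt)-.09*Rt[:,1]+[0,0,.0],Rt,1,n=5)
E
```

```text
[-0.86542853  0.57859775  1.58185342  0.48778524  1.48770733 -0.96451504] [ 0.48616965 -0.19769081  0.2356966 ]
dist 140.7 mm ang 7.6 deg min rows 3.39 n=5
[[1,0.232,0.148,0.057,0.0029,0.0072,0.0033],[1,0.233,0.147,0.062,0.0028,0.0072,0.0033],[1,0.232,0.144,0.065,0.0029,0.0071,0.0033],[1,0.232,0.143,0.069,0.0028,0.0072,0.0034],[1,0.233,0.141,0.073,0.0029,0.0072,0.0033]]
```

Call:
{"method": "play_rows", "body": {
  "series": [
    [1,0.23,0.148,0.057,0.003,0.007,0.003],
    [1,0.233,0.147,0.062,0.003,0.007,0.003],
    [1,0.232,0.144,0.065,0.003,0.007,0.003],
    [1,0.232,0.143,0.069,0.003,0.007,0.003],
    [1,0.233,0.141,0.073,0.003,0.007,0.003],
    [1,0,0,0,0,0,0]
  ]
}}

```text
time: 2.65
position: [0.5153, -0.243, 0.1023]
tool_rot: [-0.224, 0.671, -0.351, 0.614]
ft_force: [0.1, 1.0, -0.8]
grip_width: 0.0873
```

```bash
python3 - <<'E'
from mv import *
print(o['q'],o['position'])
Rt=toolR(T[2],L,-1); g=w(T,(-.140,0,.035))
im=eyes.camera('wrist');cv2.imwrite('pics/w1.png',cv2.resize(im[:,:,::-1],(800,600)))
im=eyes.camera('top');cv2.imwrite('pics/raw_top1.png',im[:,:,::-1]);crop('pics/raw_top1.png','pics/t1.png',130,110,250,150,3.2)
plan(tcp(g,Rt),Rt,1)
E
```

```text
[-0.90143811  0.83394222  1.5234028   0.54745583  1.34588766 -0.98556802] [ 0.51526019 -0.24298653  0.10227606]
dist 88.9 mm ang 0.4 deg min rows 2.14 n=3
[[1,0.006,0.296,0.003,0.0001,0.0006,0.0004],[1,0.007,0.297,0.003,0.0001,0.0006,0.0004],[1,0.007,0.296,0.003,0.0001,0.0006,0.0004]]
```

View pics/w1.png

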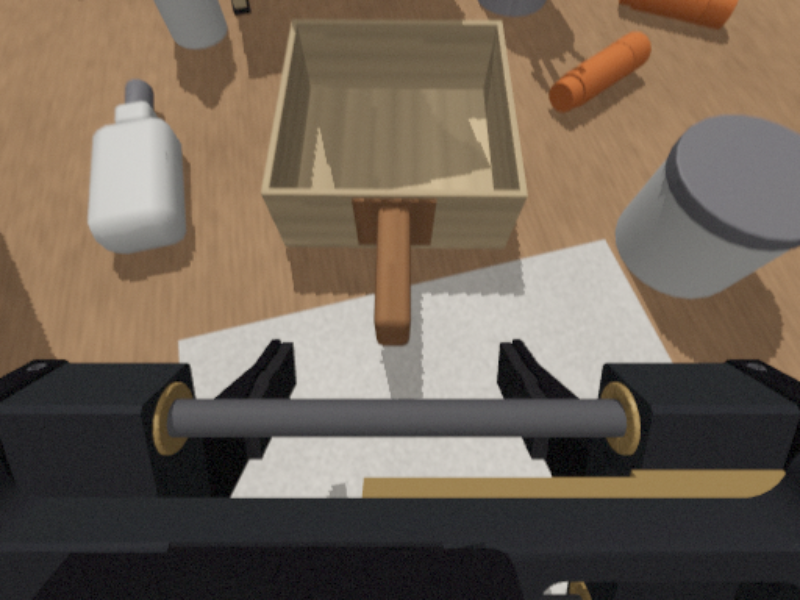

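View pics/t1.png

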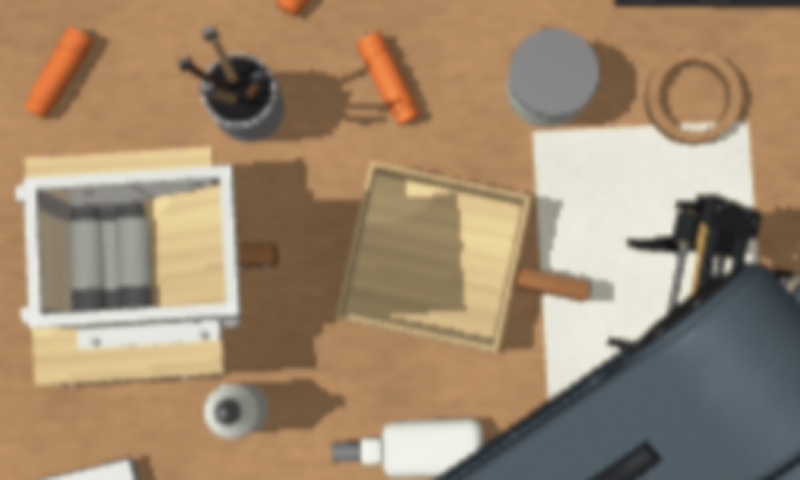

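Call:
{"method": "play_rows", "body": {
  "series": [
    [1,0.006,0.296,0.003,0,0.0006,0],
    [1,0.007,0.296,0.003,0,0.0006,0],
    [1,0.007,0.296,0.003,0,0.0006,0],
    [1,0,0,0,0,0,0],
    [0,0,0,0,0,0,0],
    [0,0,0,0,0,0,0],
    [0,0,0,0,0,0,0],
    [0,0,0,0,0,0,0],
    [0,0,0,0,0,0,0],
    [0,0,0,0,0,0,0]
  ],
  "grip_force": 40
}}

```text
time: 3.58
position: [0.5289, -0.187, 0.0405]
tool_rot: [-0.224, 0.67, -0.353, 0.614]
ft_force: [-1.0, 0.0, -0.2]
grip_width: 0.055
```

```bash
python3 - <<'E'
from mv import *
print(o)
im=eyes.camera('wrist');cv2.imwrite('pics/w2.png',cv2.resize(im[:,:,::-1],(800,600)))
E
```

```text
{'time': 3.5833, 'q': array([-0.82616296,  0.91290366,  1.59661002,  0.62034085,  1.18697779,
       -1.03129323]), 'joint_velocities': array([ 0.00387304,  0.00894165,  0.00483105, -0.00129727, -0.00167464,
       -0.00124308]), 'joint_torque': array([ 1.45602835e-02, -4.77850878e+01, -6.34851694e+00,  1.16220508e+00,
        2.10566886e+00,  2.51702109e-02]), 'position': array([ 0.52890767, -0.18703089,  0.0405439 ]), 'tool_rot': array([-0.22384865,  0.66967938, -0.35324807,  0.61370767]), 'ft_force': array([-0.97283098,  0.04994529, -0.16422432]), 'moment': array([-0.43302472,  0.11374462,  0.03258961]), 'grip_width': 0.05503537966133155}
```

View pics/w2.png

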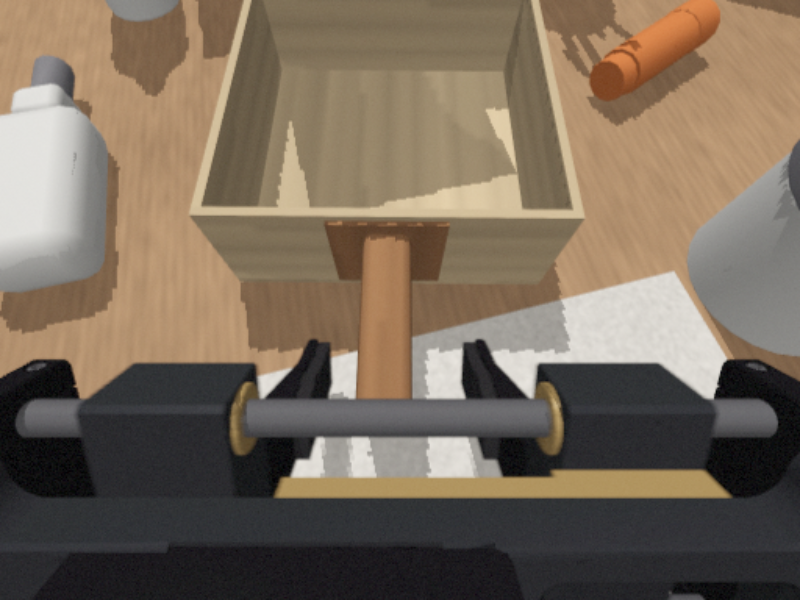

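Call:
{"method": "play_rows", "body": {
  "series": [
    [0,0,0,0,0,0,0],
    [0,0,0,0,0,0,0],
    [0,0,0,0,0,0,0],
    [0,0,0,0,0,0,0],
    [0,0,0,0,0,0,0],
    [0,0,0,0,0,0,0],
    [0,0,0,0,0,0,0],
    [0,0,0,0,0,0,0]
  ],
  "grip_force": 40
}}

```text
time: 4.3
position: [0.5283, -0.1858, 0.0398]
tool_rot: [-0.224, 0.67, -0.352, 0.613]
ft_force: [-1.4, 0.1, -0.1]
grip_width: 0.0198
```

```bash
python3 - <<'E'
from mv import *
Rt=toolR(H[2],L,-1); p=tcp(w(H,(-.305,0,.035)),Rt); p[2]=o['position'][2]; print(p)
plan(p,Rt,0,n=11)
E
```

```text
[ 0.5593649  -0.07883841  0.0397537 ]
dist 111.4 mm ang 14.9 deg min rows 2.68 n=11
[[0,-0.075,0.067,0.009,-0.005,-0.0056,0.0002],[0,-0.076,0.067,0.011,-0.005,-0.0056,0.0001],[0,-0.075,0.067,0.013,-0.0051,-0.0055,0.0002],[0,-0.074,0.067,0.015,-0.005,-0.0056,0.0002],[0,-0.075,0.066,0.019,-0.005,-0.0056,0.0002],[0,-0.073,0.066,0.02,-0.005,-0.0056,0.0001],[0,-0.074,0.066,0.023,-0.005,-0.0056,0.0002],[0,-0.073,0.066,0.025,-0.005,-0.0055,0.0002],[0,-0.073,0.065,0.027,-0.0051,-0.0056,0.0001],[0,-0.072,0.064,0.03,-0.005,-0.0056,0.0002],[0,-0.071,0.065,0.032,-0.005,-0.0056,0.0002]]
```

Call:
{"method": "play_rows", "body": {
  "series": [
    [0,-0.075,0.067,0.009,-0.005,-0.0056,0.0002],
    [0,-0.076,0.067,0.011,-0.005,-0.0056,0.0001],
    [0,-0.075,0.067,0.013,-0.005,-0.0056,0.0002],
    [0,-0.074,0.067,0.015,-0.005,-0.0056,0.0002],
    [0,-0.075,0.066,0.019,-0.005,-0.0056,0.0002],
    [0,-0.073,0.066,0.02,-0.005,-0.0056,0.0001],
    [0,-0.074,0.066,0.023,-0.005,-0.0056,0.0002],
    [0,-0.073,0.066,0.025,-0.005,-0.0055,0.0002],
    [0,-0.073,0.065,0.027,-0.005,-0.0056,0.0001],
    [0,-0.072,0.064,0.03,-0.005,-0.0056,0.0002],
    [0,-0.071,0.065,0.032,-0.005,-0.0056,0.0002],
    [0,0,0,0,0,0,0]
  ]
}}

```text
time: 5.3
position: [0.5602, -0.0765, 0.0396]
tool_rot: [-0.308, 0.636, -0.267, 0.655]
ft_force: [0.0, -0.2, -3.0]
grip_width: 0.0203
```

```bash
cat > look.py <<'E'
import sys
from mv import *
from ov import hop,tray,rect,draw
def look(n,items=[],sc=False,wr=False):
    im=eyes.camera('top')[:,:,::-1].copy(); cv2.imwrite(f'pics/raw_t{n}.png',im)
    draw(im,'top',(130,110),3.2,(250,150),items,f'pics/t{n}.png')
    if sc:
        im=eyes.camera('scene')[:,:,::-1].copy(); cv2.imwrite(f'pics/raw_s{n}.png',im); draw(im,'scene',(180,130),3.6,(220,165),items,f'pics/s{n}.png')
    if wr:
        im=eyes.camera('wrist')[:,:,::-1]; cv2.imwrite(f'pics/w{n}.png',cv2.resize(im,(800,600)))
E
python3 - <<'E'
from look import *
g=o['position']+.006*R.from_quat(o['tool_rot']).as_matrix()[:,1]
print(o['position'],g,o['ft_force'],o['grip_width'])
look(3,tray((*(w((g[0],g[1],H[2]),(.140,0,0))[:2]),H[2]))+hop(H),wr=True,sc=True)
E
```

```text
[ 0.56021853 -0.07650659  0.03959521] [ 0.55996653 -0.07249856  0.03513739] [ 0.02361718 -0.21313715 -2.97737795] 0.020274232885913842
```

View pics/t3.png

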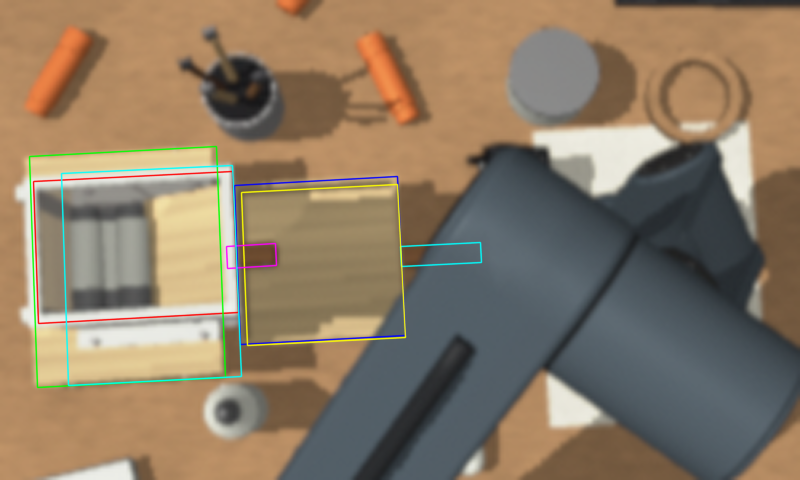

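View pics/w3.png

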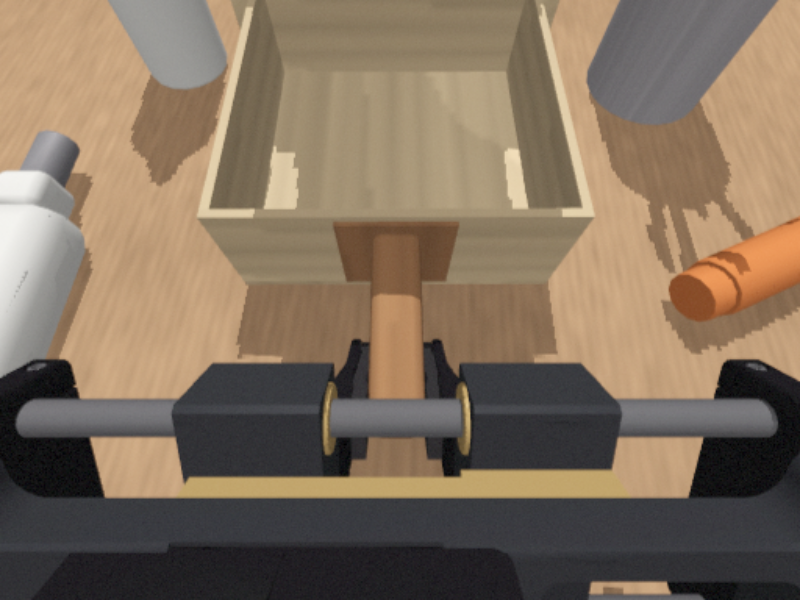

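View pics/s3.png

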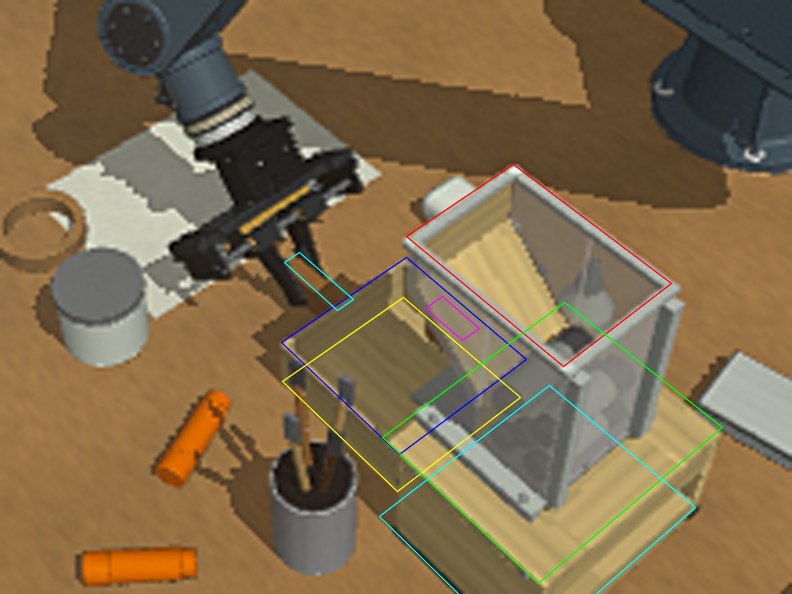

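```bash
python3 - <<'E'
from mv import *
Rt=toolR(H[2],L,-1); p=tcp(w(H,(-.145,0,.035)),Rt); p[2]=.0397; print(p)
plan(p,Rt,0,n=11)
E
```

```text
[0.54959713 0.08086316 0.0397    ]
dist 159.8 mm ang 0.1 deg min rows 3.85 n=11
[[0,-0.108,0.097,-0,-0,0,0],[0,-0.108,0.097,-0.001,-0.0001,0,0],[0,-0.108,0.097,-0,0,0,0],[0,-0.108,0.098,-0,-0,0,0],[0,-0.108,0.097,-0.001,-0,0,0],[0,-0.108,0.097,-0,-0.0001,0,0],[0,-0.108,0.097,-0,0,0.0001,0],[0,-0.108,0.097,-0.001,-0,-0,0],[0,-0.108,0.097,-0,-0,-0,0],[0,-0.108,0.097,-0,-0.0001,-0,0],[0,-0.108,0.097,-0.001,0,-0,0]]
```

Call:
{"method": "play_rows", "body": {
  "series": [
    [0,-0.108,0.097,0,0,0,0],
    [0,-0.108,0.097,0,0,0,0],
    [0,-0.108,0.097,0,0,0,0],
    [0,-0.108,0.097,0,0,0,0],
    [0,-0.108,0.097,0,0,0,0],
    [0,-0.108,0.097,0,0,0,0],
    [0,-0.108,0.097,0,0,0,0],
    [0,-0.108,0.097,0,0,0,0],
    [0,-0.108,0.097,0,0,0,0],
    [0,-0.108,0.097,0,0,0,0],
    [0,-0.108,0.097,0,0,0,0],
    [0,0,0,0,0,0,0]
  ]
}}

```text
time: 6.45
position: [0.5485, 0.084, 0.0402]
tool_rot: [-0.308, 0.637, -0.266, 0.655]
ft_force: [-0.3, 0.0, -3.7]
grip_width: 0.0195
```

Call:
{"method": "play_rows", "body": {
  "series": [
    [0,-0.013,0.012,0,0,0,0],
    [0,-0.013,0.012,0,0,0,0],
    [0,-0.013,0.012,0,0,0,0],
    [0,0,0,0,0,0,0]
  ]
}}

```text
time: 6.78
position: [0.5503, 0.0853, 0.0399]
tool_rot: [-0.307, 0.636, -0.269, 0.655]
ft_force: [-0.6, 0.0, -3.2]
grip_width: 0.0196
```

Call:
{"method": "play_rows", "body": {
  "series": [
    [0,-0.013,0.012,0,0,0,0],
    [0,-0.013,0.012,0,0,0,0],
    [0,-0.013,0.012,0,0,0,0]
  ]
}}

```text
time: 7.03
position: [0.5499, 0.0906, 0.0398]
tool_rot: [-0.307, 0.636, -0.269, 0.655]
ft_force: [0.7, -0.8, -2.1]
grip_width: 0.0199
```

```bash
python3 - <<'E'
from look import *
g=o['position']+.006*R.from_quat(o['tool_rot']).as_matrix()[:,1]
d=g[:2]-H[:2]; print(o['position'],d@[np.cos(H[2]),np.sin(H[2])],d@[-np.sin(H[2]),np.cos(H[2])],o['ft_force'],o['grip_width'])
look(4,[],wr=True,sc=True)
E
```

```text
[0.5499188  0.09056494 0.03982212] -0.13533914533672886 -0.0009280921814418034 [ 0.70987872 -0.77030333 -2.07726971] 0.019910798360076323
```

View pics/w4.png

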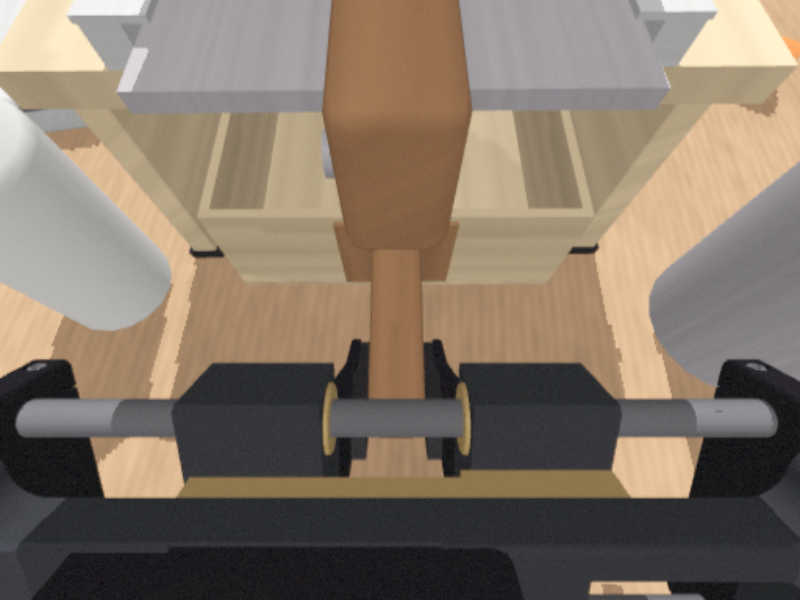

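View pics/s4.png

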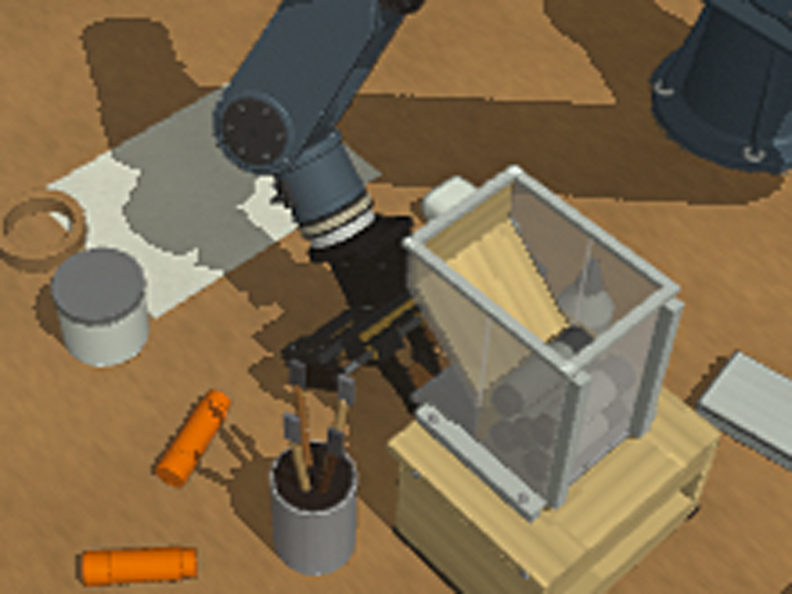

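Call:
{"method": "play_rows", "body": {
  "series": [
    [0,-0.013,0.012,0,0,0,0],
    [0,-0.013,0.012,0,0,0,0],
    [0,0,0,0,0,0,0]
  ]
}}

```text
time: 7.43
position: [0.55, 0.0937, 0.0399]
tool_rot: [-0.307, 0.636, -0.269, 0.655]
ft_force: [1.3, -4.0, -0.5]
grip_width: 0.0197
```

```bash
python3 - <<'E'
from mv import *
from scipy.spatial.transform import Rotation
pass
P=eyes.camera_params('wrist')
print(o['position'],o['ft_force'])
for x in (-.075,-.085,-.09,-.10,-.11,-.12,-.13): print(x,(proj('wrist',[w(H,(x,.0625,.13)),w(H,(x,-.0625,.13))],P)*800/512).round(0).tolist(), (proj('wrist',[w(H,(x,.01,.16))],P)*800/512).round())
E
```

```text
[0.55003375 0.09365708 0.03988528] [ 1.34289963 -3.96546822 -0.54498489]
-0.075 [[127.0, 58.0], [656.0, 60.0]] [[ 332. -104.]]
-0.085 [[115.0, 88.0], [667.0, 90.0]] [[328. -72.]]
-0.09 [[108.0, 104.0], [673.0, 106.0]] [[326. -54.]]
-0.1 [[95.0, 138.0], [687.0, 140.0]] [[321. -16.]]
-0.11 [[80.0, 176.0], [701.0, 177.0]] [[316.  29.]]
-0.12 [[63.0, 217.0], [717.0, 219.0]] [[309.  80.]]
-0.13 [[45.0, 263.0], [734.0, 265.0]] [[302. 140.]]
```

Call:
{"method": "play_rows", "body": {
  "series": [
    [0,-0.013,0.012,0,0,0,0],
    [0,-0.013,0.012,0,0,0,0],
    [0,0,0,0,0,0,0]
  ]
}}

```text
time: 7.68
position: [0.5514, 0.0943, 0.04]
tool_rot: [-0.308, 0.634, -0.271, 0.656]
ft_force: [1.4, -14.8, 5.0]
grip_width: 0.0197
```

```bash
python3 - <<'E'
from mv import *
Rt=toolR(H[2],L,-1); u=Rt[:,1]
a=tcp(w(H,(-.133,0,.035)),Rt)-.09*u
plan(a,Rt,.6,n=4)
gg=tcp(w(H,(-.116,0,.144)),Rt)
o2=dict(position=a,tool_rot=R.from_matrix(Rt).as_quat())
plan(gg-.08*u,Rt,.6,n=4,obs=o2)
print(a,gg-.08*u,gg)
E
```

```text
dist 90.6 mm ang 0.5 deg min rows 2.18 n=4
[[0.6,0.005,-0.226,-0.005,-0.0004,0.0003,0.0006],[0.6,0.004,-0.227,-0.006,-0.0004,0.0004,0.0005],[0.6,0.004,-0.226,-0.006,-0.0004,0.0003,0.0006],[0.6,0.004,-0.226,-0.006,-0.0004,0.0003,0.0005]]
dist 104.3 mm ang 0.0 deg min rows 2.51 n=4
[[0.6,-0.214,-0.149,-0,0,0,0],[0.6,-0.214,-0.149,-0,0,0,0],[0.6,-0.214,-0.149,-0,0,0,0],[0.6,-0.214,-0.149,-0,0,0,0]]
[0.552541   0.03273135 0.1063419 ] [0.55109468 0.05637846 0.20791045] [0.54782673 0.10980907 0.14845887]
```

Call:
{"method": "play_rows", "body": {
  "series": [
    [0.6,0,0,0,0,0,0],
    [0.6,0,0,0,0,0,0],
    [0.6,0,0,0,0,0,0],
    [0.6,0,0,0,0,0,0],
    [0.6,0.004,-0.226,-0.006,-0.0004,0.0003,0.0006],
    [0.6,0.004,-0.226,-0.006,-0.0004,0.0003,0.0006],
    [0.6,0.004,-0.226,-0.006,-0.0004,0.0003,0.0006],
    [0.6,0.004,-0.226,-0.006,-0.0004,0.0003,0.0006],
    [0.6,0,0,0,0,0,0]
  ]
}}

```text
time: 8.43
position: [0.5528, 0.0337, 0.1079]
tool_rot: [-0.305, 0.638, -0.267, 0.655]
ft_force: [0.4, -0.5, 0.0]
grip_width: 0.0517
```

Call:
{"method": "play_rows", "body": {
  "series": [
    [0.6,-0.214,-0.149,0,0,0,0],
    [0.6,-0.214,-0.149,0,0,0,0],
    [0.6,-0.214,-0.149,0,0,0,0],
    [0.6,-0.214,-0.149,0,0,0,0],
    [0.6,0,0,0,0,0,0]
  ]
}}

```text
time: 8.85
position: [0.5505, 0.0612, 0.2109]
tool_rot: [-0.305, 0.638, -0.265, 0.656]
ft_force: [0.4, -0.4, -0.0]
grip_width: 0.0524
```

```bash
python3 - <<'E'
from look import *
print(o['position'],o['ft_force'],o['grip_width'])
look(5,[],wr=True,sc=True)
P=eyes.camera_params('wrist')
print((proj('wrist',[w(H,(-.13,.01,.16)),w(H,(-.13,-.01,.16)),w(H,(-.13,-.01,.124)),w(H,(-.158+.005,.01,.052))],P)*800/512).round(0).tolist())
Rt=toolR(H[2],L,-1); gg=tcp(w(H,(-.116,0,.144)),Rt); plan(gg,Rt,.6,n=4)
E
```

```text
[0.55050525 0.06117073 0.21093823] [ 0.37479791 -0.40284281 -0.03479017] 0.052385294613568924
[[381.0, 335.0], [420.0, 335.0], [417.0, 356.0], [386.0, 415.0]]
dist 76.6 mm ang 0.5 deg min rows 1.85 n=4
[[0.6,0.006,0.191,0.006,0.0004,-0.0003,-0.0006],[0.6,0.006,0.192,0.005,0.0004,-0.0002,-0.0006],[0.6,0.006,0.191,0.006,0.0004,-0.0003,-0.0006],[0.6,0.005,0.191,0.005,0.0004,-0.0003,-0.0005]]
```

View pics/w5.png

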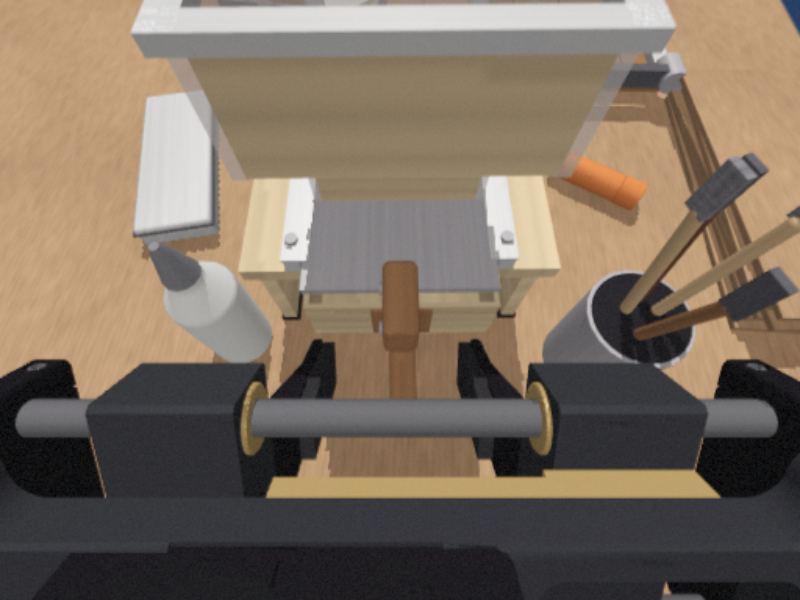

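Call:
{"method": "play_rows", "body": {
  "series": [
    [0.6,0.006,0.191,0.005,0.0004,-0.0003,-0.0006],
    [0.6,0.006,0.191,0.005,0.0004,-0.0003,-0.0006],
    [0.6,0.006,0.191,0.005,0.0004,-0.0003,-0.0006],
    [0.6,0.006,0.191,0.005,0.0004,-0.0003,-0.0006],
    [0,0,0,0,0,0,0],
    [0,0,0,0,0,0,0],
    [0,0,0,0,0,0,0],
    [0,0,0,0,0,0,0],
    [0,0,0,0,0,0,0],
    [0,0,0,0,0,0,0],
    [0,0,0,0,0,0,0],
    [0,0,0,0,0,0,0]
  ],
  "grip_force": 35
}}

```text
time: 10.0
position: [0.5484, 0.1081, 0.1497]
tool_rot: [-0.307, 0.636, -0.268, 0.655]
ft_force: [-2.6, -3.7, 3.8]
grip_width: 0.0197
```

```bash
python3 - <<'E'
from look import *
print(o['position'],o['ft_force'],o['grip_width'],o['q'])
look(6,[],wr=True,sc=True)
Rt=R.from_quat(o['tool_rot']).as_matrix(); plan(o['position']-.081*np.array([np.cos(H[2]),np.sin(H[2]),0]),Rt,0,n=10)
E
```

```text
[0.54842372 0.10808527 0.14972043] [-2.62294387 -3.70811023  3.78324163] 0.019745533277077 [-0.33800883  0.69515786  1.71310555  0.72901739  1.18128439 -0.84327208]
dist 81.4 mm ang 0.1 deg min rows 1.96 n=10
[[0,0.06,-0.054,0,-0,-0,-0],[0,0.061,-0.055,0,-0,-0,-0],[0,0.06,-0.054,0,-0,-0,-0.0001],[0,0.061,-0.055,0,-0,-0.0001,0],[0,0.06,-0.054,0,-0,0,-0],[0,0.061,-0.055,0,-0,0,-0],[0,0.06,-0.054,0,-0,-0,-0.0001],[0,0.061,-0.054,0,-0,-0,0],[0,0.06,-0.055,0,-0,-0,-0],[0,0.061,-0.054,-0,-0,-0.0001,-0]]
```

View pics/w6.png

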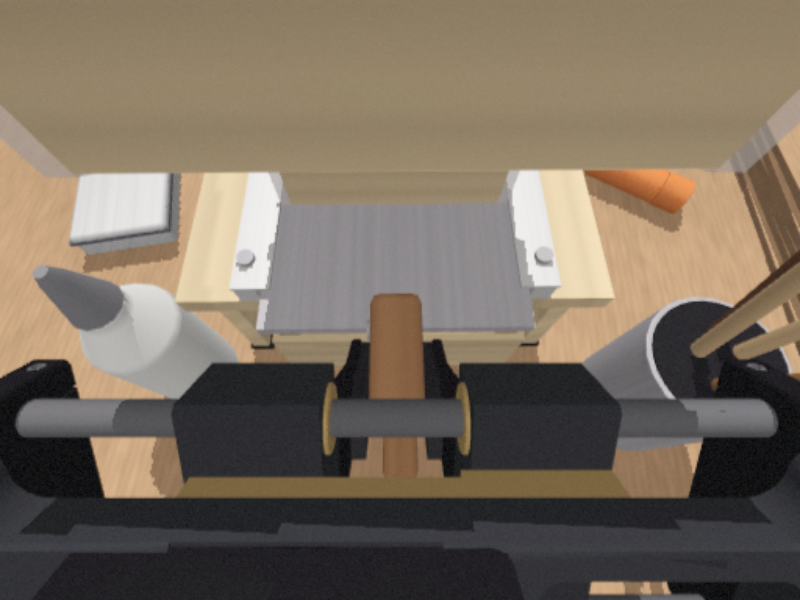

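View pics/s6.png

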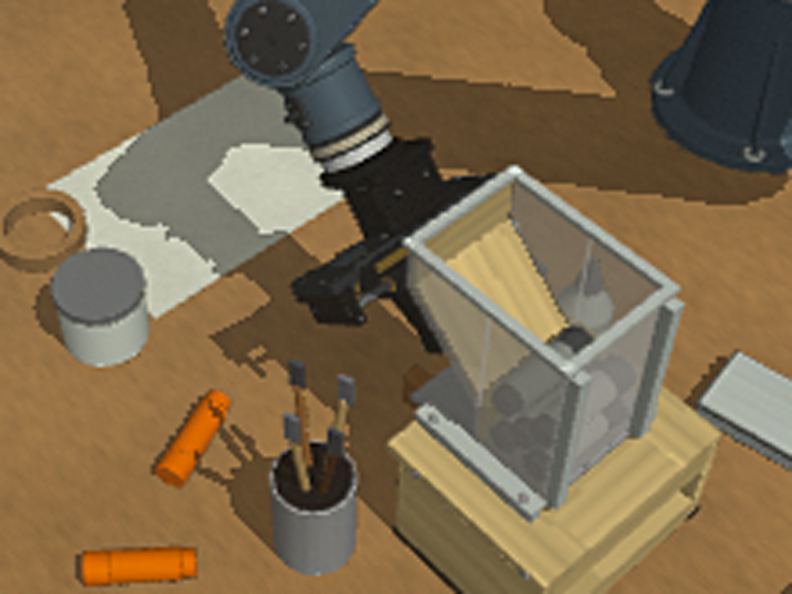

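Call:
{"method": "play_rows", "body": {
  "series": [
    [0,0.06,-0.054,0,0,0,0],
    [0,0.06,-0.054,0,0,0,0],
    [0,0.06,-0.054,0,0,0,0],
    [0,0.06,-0.054,0,0,0,0],
    [0,0.06,-0.054,0,0,0,0],
    [0,0.06,-0.054,0,0,0,0],
    [0,0.06,-0.054,0,0,0,0],
    [0,0.06,-0.054,0,0,0,0],
    [0,0.06,-0.054,0,0,0,0],
    [0,0.045,-0.04,0,0,0,0],
    [0,0,0,0,0,0,0]
  ]
}}

```text
time: 11.07
position: [0.554, 0.0305, 0.1496]
tool_rot: [-0.305, 0.637, -0.268, 0.655]
ft_force: [3.9, 7.8, 4.9]
grip_width: 0.0194
```

Call:
{"method": "play_rows", "body": {
  "series": [
    [0,0.013,-0.012,0,0,0,0],
    [0,0.013,-0.012,0,0,0,0],
    [0,0,0,0,0,0,0]
  ]
}}

```text
time: 11.32
position: [0.5539, 0.0304, 0.1496]
tool_rot: [-0.303, 0.638, -0.266, 0.656]
ft_force: [6.3, 19.1, -0.2]
grip_width: 0.0198
```

```bash
python3 - <<'E'
from look import *
print(o['position'],o['ft_force'],o['grip_width'])
look(7,[],wr=True,sc=True)
E
```

```text
[0.5539274  0.03037196 0.14958826] [ 6.32820804 19.10547794 -0.22148515] 0.01982150889631114
```

View pics/t7.png

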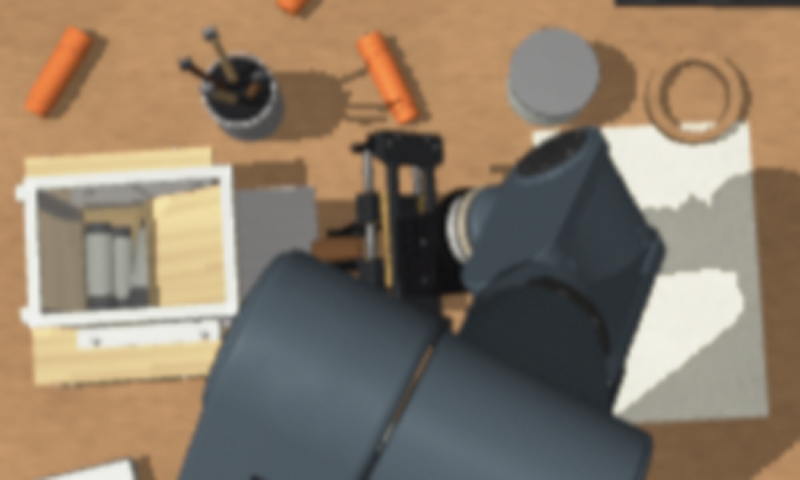

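View pics/s7.png

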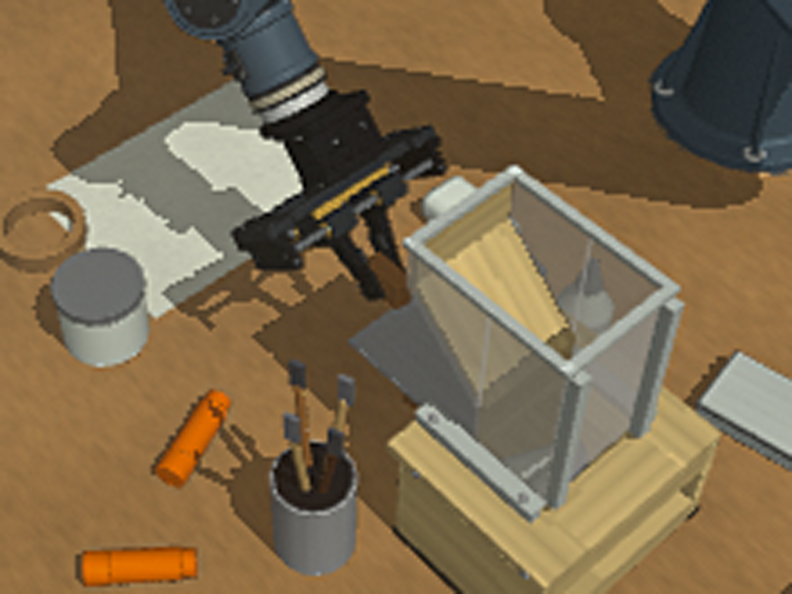

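View pics/w7.png

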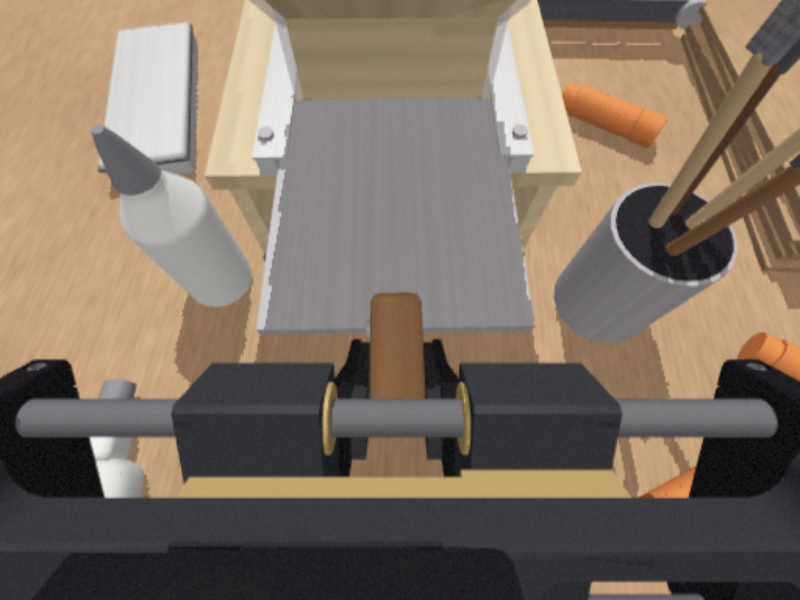

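Call:
{"method": "play_rows", "body": {
  "series": [
    [0,-0.007,0.006,0,0,0,0],
    [0,0,0,0,0,0,0],
    [0,0,0,0,0,0,0],
    [0,0,0,0,0,0,0]
  ]
}}

```text
time: 11.8
position: [0.5539, 0.0305, 0.1496]
tool_rot: [-0.304, 0.638, -0.267, 0.655]
ft_force: [5.2, 15.4, 0.2]
grip_width: 0.0194
```

```bash
python3 - <<'E'
from look import *
look(8,[],sc=True)
a=cv2.imread('pics/raw_t8.png')[155:220,130:215]; b=cv2.imread('pics/raw_s8.png')[180:290,280:390]
cv2.imwrite('pics/c8.png',np.hstack([cv2.resize(a,(400,306),interpolation=2),cv2.resize(b,(306,306),interpolation=2)]))
print(o['position'],o['ft_force'])
Rt=R.from_quat(o['tool_rot']).as_matrix(); plan(o['position']+.078*np.array([np.cos(H[2]),np.sin(H[2]),0]),Rt,0,n=10)
E
```

```text
[0.55393103 0.03045277 0.14960804] [ 5.24066378 15.3795289   0.15201696]
dist 78.0 mm ang 0.0 deg min rows 1.88 n=10
[[0,-0.058,0.053,-0,0,0,-0],[0,-0.057,0.052,-0,0,0,-0],[0,-0.058,0.053,-0.001,0,0,-0],[0,-0.058,0.052,0,0,0,-0],[0,-0.057,0.053,-0,0,0,-0],[0,-0.058,0.052,-0,0,0,-0],[0,-0.058,0.053,-0,0,0,-0],[0,-0.057,0.052,-0.001,0,0,-0],[0,-0.058,0.053,0,0,0,-0],[0,-0.058,0.052,-0,0,0,-0]]
```

View pics/c8.png

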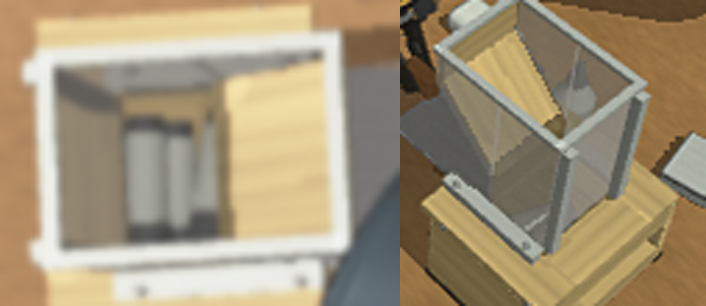

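Call:
{"method": "play_rows", "body": {
  "series": [
    [0,-0.06,0.054,0,0,0,0],
    [0,-0.06,0.054,0,0,0,0],
    [0,-0.06,0.054,0,0,0,0],
    [0,-0.06,0.054,0,0,0,0],
    [0,-0.06,0.054,0,0,0,0],
    [0,-0.06,0.054,0,0,0,0],
    [0,-0.06,0.054,0,0,0,0],
    [0,-0.06,0.054,0,0,0,0],
    [0,-0.06,0.054,0,0,0,0],
    [0,-0.045,0.04,0,0,0,0],
    [0,0,0,0,0,0,0]
  ]
}}

```text
time: 12.82
position: [0.5486, 0.1057, 0.1497]
tool_rot: [-0.307, 0.636, -0.268, 0.655]
ft_force: [-0.1, 3.1, 4.4]
grip_width: 0.0199
```

Call:
{"method": "play_rows", "body": {
  "series": [
    [0,-0.013,0.012,0,0,0,0],
    [0,-0.013,0.012,0,0,0,0],
    [0,0,0,0,0,0,0]
  ]
}}

```text
time: 13.07
position: [0.5484, 0.1084, 0.1497]
tool_rot: [-0.307, 0.636, -0.269, 0.655]
ft_force: [-1.1, -1.3, 7.8]
grip_width: 0.0197
```

Call:
{"method": "play_rows", "body": {
  "series": [
    [0,-0.013,0.012,0,0,0,0],
    [0,0,0,0,0,0,0]
  ]
}}

```text
time: 13.23
position: [0.5483, 0.11, 0.1497]
tool_rot: [-0.307, 0.636, -0.269, 0.655]
ft_force: [-1.7, -2.4, 6.9]
grip_width: 0.0198
```

Call:
{"method": "play_rows", "body": {
  "series": [
    [0,-0.013,0.012,0,0,0,0],
    [0,-0.013,0.012,0,0,0,0],
    [0,0,0,0,0,0,0]
  ]
}}

```text
time: 13.48
position: [0.5483, 0.1107, 0.1497]
tool_rot: [-0.309, 0.635, -0.27, 0.654]
ft_force: [-4.9, -13.1, 12.9]
grip_width: 0.02
```

Call:
{"method": "play_rows", "body": {
  "series": [
    [0.6,0,0,0,0,0,0],
    [0.6,0,0,0,0,0,0],
    [0.6,0,0,0,0,0,0],
    [0.6,0,0,0,0,0,0],
    [0.6,0,-0.2,0,0,0,0],
    [0.6,0,-0.25,0,0,0,0],
    [0.6,0,-0.25,0,0,0,0],
    [0.6,0,-0.2,0,0,0,0],
    [0.6,0,0,0,0,0,0]
  ]
}}

```text
time: 14.23
position: [0.5541, 0.0522, 0.2179]
tool_rot: [-0.306, 0.634, -0.271, 0.656]
ft_force: [0.1, -0.3, -0.0]
grip_width: 0.0522
```

```bash
python3 - <<'E'
from look import *
print(o['position'],o['ft_force'])
look(9,[],sc=True,wr=True)
P=eyes.camera_params('wrist')
print((proj('wrist',[w(H,(-.13,.01,.16)),w(H,(-.13,-.01,.16)),w(H,(-.085,.0625,.13)),w(H,(-.085,-.0625,.13)),w(H,(-.153,.01,.052)),w(H,(-.153,-.01,.052))],P)*800/512).round(0).tolist())
Rt=toolR(H[2],L,-1); a=tcp(w(H,(-.133,0,.035)),Rt); u=Rt[:,1]
plan(a-.09*u,Rt,.6,n=5)
E
```

```text
[0.55409821 0.05215691 0.21787151] [ 0.05044035 -0.3475592  -0.04774391]
[[377.0, 331.0], [415.0, 331.0], [299.0, 281.0], [493.0, 281.0], [382.0, 409.0], [409.0, 409.0]]
dist 111.2 mm ang 0.0 deg min rows 2.68 n=5
[[0.6,0.179,0.131,0,-0,-0,0],[0.6,0.18,0.132,0,-0.0001,-0.0001,0],[0.6,0.179,0.131,0.001,0,0,0],[0.6,0.18,0.132,-0,-0,-0,0],[0.6,0.179,0.131,-0,-0,-0.0001,0.0001]]
```

View pics/w9.png

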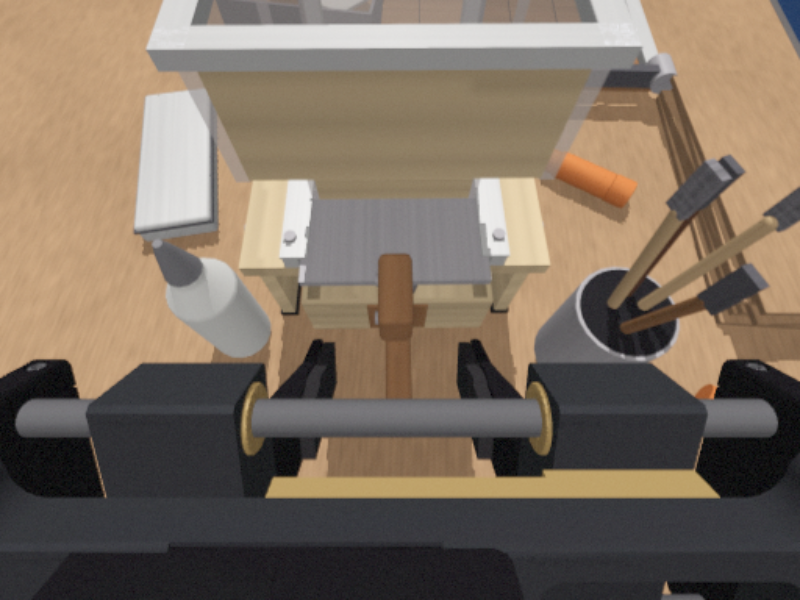

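Call:
{"method": "play_rows", "body": {
  "series": [
    [0.6,0.18,0.131,0,0,0,0],
    [0.6,0.18,0.131,0,0,0,0],
    [0.6,0.18,0.131,0,0,0,0],
    [0.6,0.18,0.131,0,0,0,0],
    [0.6,0.18,0.131,0,0,0,0],
    [0.6,0,0,0,0,0,0]
  ]
}}

```text
time: 14.88
position: [0.5506, 0.033, 0.1026]
tool_rot: [-0.308, 0.639, -0.266, 0.652]
ft_force: [-0.0, 0.3, 1.2]
grip_width: 0.0522
```

```bash
python3 - <<'E'
from look import *
print(o['position'],o['ft_force'])
im=eyes.camera('wrist')[:,:,::-1]; cv2.imwrite('pics/w10.png',cv2.resize(im,(800,600)))
Rt=toolR(H[2],L,-1); a=tcp(w(H,(-.135,0,.035)),Rt); u=Rt[:,1]
plan(a,Rt,.6,n=4)
E
```

```text
[0.55061195 0.03295881 0.10259783] [-0.04656094  0.25044566  1.17441636]
dist 87.0 mm ang 0.3 deg min rows 2.10 n=4
[[0.6,0.003,0.218,0.004,0.0003,-0.0003,-0.0002],[0.6,0.002,0.217,0.004,0.0003,-0.0003,-0.0003],[0.6,0.003,0.218,0.003,0.0003,-0.0003,-0.0002],[0.6,0.002,0.217,0.004,0.0003,-0.0003,-0.0003]]
```

View pics/w10.png

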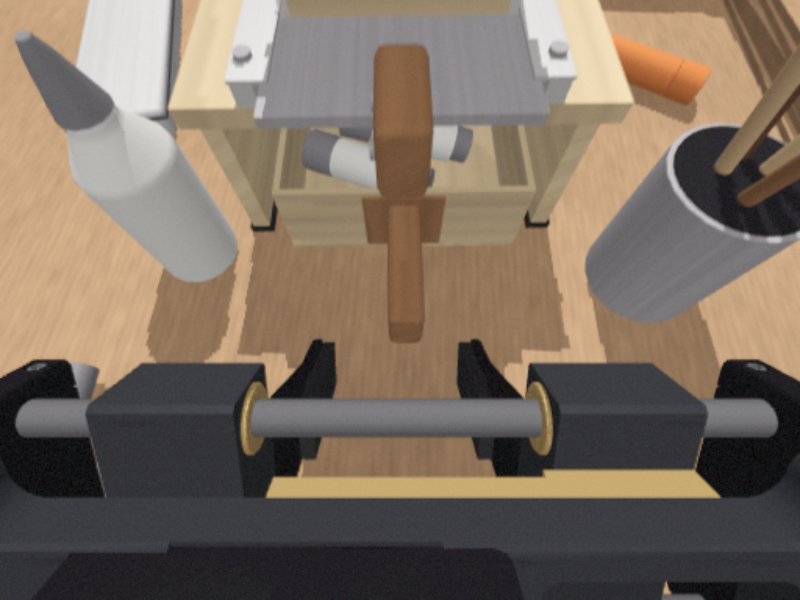

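Call:
{"method": "play_rows", "body": {
  "series": [
    [0.6,0.003,0.217,0.004,0.0003,-0.0003,-0.0003],
    [0.6,0.003,0.217,0.004,0.0003,-0.0003,-0.0003],
    [0.6,0.003,0.217,0.004,0.0003,-0.0003,-0.0003],
    [0.6,0.003,0.217,0.004,0.0003,-0.0003,-0.0003],
    [0,0,0,0,0,0,0],
    [0,0,0,0,0,0,0],
    [0,0,0,0,0,0,0],
    [0,0,0,0,0,0,0],
    [0,0,0,0,0,0,0],
    [0,0,0,0,0,0,0],
    [0,0,0,0,0,0,0],
    [0,0,0,0,0,0,0]
  ],
  "grip_force": 40
}}

```text
time: 15.93
position: [0.552, 0.088, 0.0426]
tool_rot: [-0.307, 0.634, -0.27, 0.656]
ft_force: [-0.8, -4.3, 6.2]
grip_width: 0.0197
```

```bash
python3 - <<'E'
from look import *
print(o['position'],o['ft_force'],o['grip_width'])
# tray mid should be at hopper 5mm now; target mid = sheet centre, yaw S+90
Rn=R.from_quat(o['tool_rot']); ty=S[2]+np.pi/2
mid0=w(H,(.005,0,0)); rel=R.from_euler('z',-H[2]).apply(o['position']-mid0); print(rel)
p=np.array([S[0],S[1],0])+R.from_euler('z',ty).apply(rel); p[2]=o['position'][2]
Rt=(R.from_euler('z',ty-H[2])*Rn).as_matrix()
print(p); plan(p,Rt,0,n=33)
E
```

```text
[0.55195752 0.08801677 0.04259514] [-0.79299971 -4.31606723  6.17609204] 0.01971953644757234
[-0.14701861 -0.0027927   0.04259514]
[ 0.55643921 -0.41145245  0.04259514]
dist 499.5 mm ang 0.4 deg min rows 12.04 n=33
[[0,0.113,-0.101,-0.008,0,0.0001,-0],[0,0.113,-0.1,-0.008,0.0001,0,-0],[0,0.112,-0.101,-0.007,0,0.0001,-0],[0,0.113,-0.101,-0.008,0.0001,0,-0],[0,0.113,-0.1,-0.008,0,0.0001,-0],[0,0.113,-0.101,-0.007,0.0001,0,-0],[0,0.112,-0.101,-0.008,0,0.0001,-0],[0,0.113,-0.1,-0.007,0.0001,0,-0],[0,0.113,-0.101,-0.008,0,0.0001,-0],[0,0.113,-0.101,-0.008,0,0,-0],[0,0.112,-0.101,-0.007,0.0001,0.0001,-0],[0,0.113,-0.1,-0.007,0,0,-0]]
[[0,0.113,-0.101,-0.008,0.0001,0.0001,-0],[0,0.113,-0.101,-0.007,0,0,-0],[0,0.112,-0.1,-0.008,0.0001,0.0001,-0],[0,0.113,-0.101,-0.007,0,0,-0],[0,0.113,-0.101,-0.007,0.0001,0.0001,-0],[0,0.113,-0.1,-0.007,0,0,-0],[0,0.112,-0.101,-0.008,0.0001,0.0001,-0],[0,0.113,-0.101,-0.007,-0,0,-0],[0,0.113,-0.1,-0.007,0,0.0001,-0],[0,0.113,-0.101,-0.007,0.0001,0,-0],[0,0.113,-0.101,-0.007,0,0.0001,-0],[0,0.112,-0.101,-0.007,0.0001,0,-0]]
[[0,0.113,-0.1,-0.007,0,0.0001,-0],[0,0.113,-0.101,-0.007,0.0001,0,-0],[0,0.113,-0.101,-0.007,0,0.0001,-0],[0,0.113,-0.1,-0.007,0.0001,0,-0],[0,0.112,-0.101,-0.007,0,0.0001,-0],[0,0.113,-0.101,-0.007,0,0,-0],[0,0.113,-0.101,-0.007,0.0001,0.0001,-0],[0,0.113,-0.1,-0.007,0,0,-0],[0,0.112,-0.101,-0.006,0.0001,0.0001,-0]]
```

Call:
{"method": "play_rows", "body": {
  "series": [
    [0,0.05,-0.045,0,0,0,0],
    [0,0.09,-0.08,0,0,0,0],
    [0,0.113,-0.101,0,0,0,0],
    [0,0.113,-0.101,0,0,0,0],
    [0,0.113,-0.101,0,0,0,0],
    [0,0.113,-0.101,0,0,0,0],
    [0,0.113,-0.101,0,0,0,0],
    [0,0.113,-0.101,0,0,0,0],
    [0,0.113,-0.101,0,0,0,0],
    [0,0.113,-0.101,0,0,0,0],
    [0,0.113,-0.101,0,0,0,0],
    [0,0.09,-0.08,0,0,0,0]
  ]
}}

```text
time: 16.93
position: [0.5614, -0.0791, 0.0423]
tool_rot: [-0.306, 0.635, -0.27, 0.656]
ft_force: [-0.6, 5.2, 4.4]
grip_width: 0.0199
```

```bash
python3 - <<'E'
from look import *
print(o['position'],o['ft_force'],o['grip_width'],o['q'])
look(11,[],sc=True,wr=True)
p=np.array([.5564,-.4115,.0405]); ty=S[2]+np.pi/2
plan(p,toolR(ty,L,-1),0,n=21)
E
```

```text
[ 0.56136945 -0.07906918  0.04230675] [-0.6431374   5.19536128  4.39878749] 0.019859136760848047 [-0.61314475  0.92171632  1.55484371  0.59053532  1.23361664 -1.03935339]
dist 330.2 mm ang 0.6 deg min rows 7.96 n=21
[[0,0.118,-0.104,-0.012,-0,0.0001,0.0001],[0,0.118,-0.103,-0.012,-0.0001,0.0002,0.0001],[0,0.117,-0.104,-0.012,0,0.0001,0.0001],[0,0.118,-0.103,-0.012,-0,0.0002,0.0001],[0,0.118,-0.104,-0.012,-0.0001,0.0001,0.0001],[0,0.117,-0.104,-0.011,0,0.0001,0.0001],[0,0.118,-0.103,-0.012,-0,0.0002,0.0001],[0,0.117,-0.104,-0.012,-0,0.0001,0.0001],[0,0.118,-0.104,-0.012,-0.0001,0.0002,0.0001],[0,0.117,-0.104,-0.011,-0,0.0001,0.0001],[0,0.118,-0.104,-0.012,-0,0.0001,0.0001],[0,0.117,-0.104,-0.011,-0.0001,0.0002,0]]
[[0,0.118,-0.104,-0.012,-0,0.0001,0.0001],[0,0.117,-0.104,-0.011,-0,0.0001,0.0001],[0,0.118,-0.104,-0.012,-0.0001,0.0002,0.0001],[0,0.117,-0.104,-0.011,0,0.0001,0.0001],[0,0.117,-0.104,-0.011,-0,0.0002,0.0001],[0,0.118,-0.104,-0.012,-0.0001,0.0001,0.0001],[0,0.117,-0.104,-0.011,0,0.0001,0.0001],[0,0.117,-0.104,-0.011,-0,0.0002,0.0001],[0,0.118,-0.104,-0.011,-0.0001,0.0001,0.0001]]
```

View pics/w11.png

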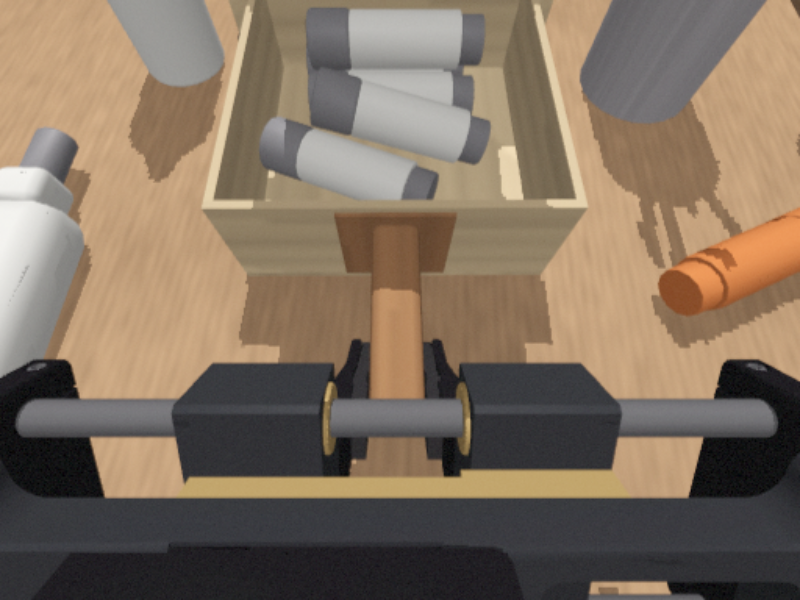

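View pics/s11.png

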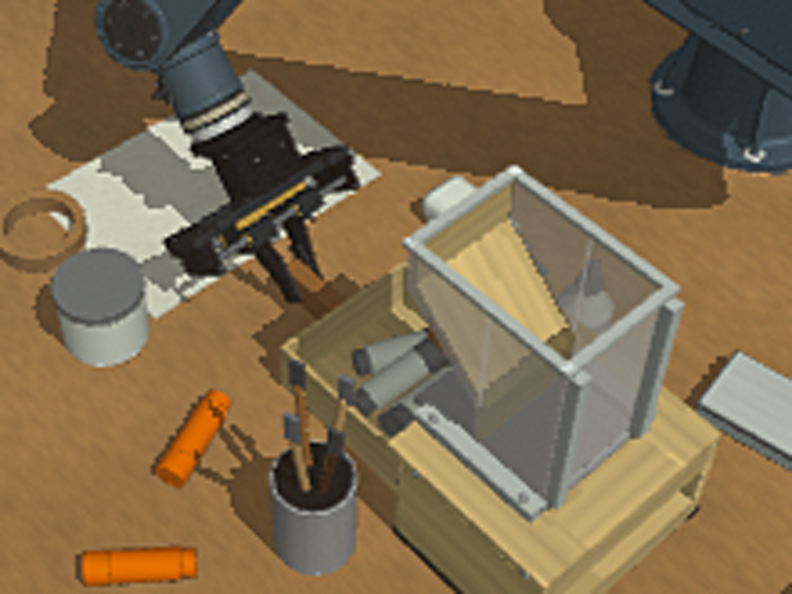

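Call:
{"method": "play_rows", "body": {
  "series": [
    [0,0.07,-0.06,-0.006,0,0,0],
    [0,0.118,-0.104,-0.012,0,0.0001,0.0001],
    [0,0.118,-0.104,-0.012,0,0.0001,0.0001],
    [0,0.118,-0.104,-0.012,0,0.0001,0.0001],
    [0,0.118,-0.104,-0.012,0,0.0001,0.0001],
    [0,0.118,-0.104,-0.012,0,0.0001,0.0001],
    [0,0.118,-0.104,-0.012,0,0.0001,0.0001],
    [0,0.118,-0.104,-0.012,0,0.0001,0.0001],
    [0,0.118,-0.104,-0.012,0,0.0001,0.0001],
    [0,0.118,-0.104,-0.012,0,0.0001,0.0001],
    [0,0.118,-0.104,-0.012,0,0.0001,0.0001],
    [0,0.09,-0.08,-0.01,0,0.0001,0.0001]
  ]
}}

```text
time: 18.08
position: [0.5584, -0.2565, 0.0415]
tool_rot: [-0.304, 0.637, -0.268, 0.656]
ft_force: [0.7, 6.2, 6.8]
grip_width: 0.0194
```

```bash
python3 - <<'E'
from look import *
print(o['position'],o['ft_force'],o['grip_width'],o['q'])
p=np.array([.5564,-.4115,.0405]); ty=S[2]+np.pi/2
plan(p,toolR(ty,L,-1),0,n=11)
E
```

```text
[ 0.55835665 -0.25650459  0.04151318] [0.6748924  6.20178579 6.80108263] 0.01940840795375216 [-0.81875666  0.99777092  1.29322428  0.45065839  1.47022592 -1.0691013 ]
dist 155.0 mm ang 0.4 deg min rows 3.74 n=11
[[0,0.105,-0.094,-0.01,-0,0.0001,-0.0002],[0,0.104,-0.094,-0.01,-0.0001,0.0002,-0.0001],[0,0.105,-0.094,-0.009,0,0.0001,-0.0002],[0,0.104,-0.094,-0.01,-0,0.0002,-0.0001],[0,0.105,-0.093,-0.01,-0,0.0001,-0.0002],[0,0.105,-0.094,-0.01,-0.0001,0.0002,-0.0002],[0,0.105,-0.094,-0.009,0,0.0001,-0.0001],[0,0.105,-0.093,-0.01,-0,0.0002,-0.0002],[0,0.105,-0.094,-0.009,-0,0.0001,-0.0001],[0,0.105,-0.093,-0.01,-0.0001,0.0002,-0.0002],[0,0.105,-0.094,-0.009,-0,0.0001,-0.0002]]
```

Call:
{"method": "play_rows", "body": {
  "series": [
    [0,0.06,-0.05,-0.006,0,0,0],
    [0,0.105,-0.094,-0.01,0,0.0001,-0.0002],
    [0,0.105,-0.094,-0.01,0,0.0001,-0.0002],
    [0,0.105,-0.094,-0.01,0,0.0001,-0.0002],
    [0,0.105,-0.094,-0.01,0,0.0001,-0.0002],
    [0,0.105,-0.094,-0.01,0,0.0001,-0.0002],
    [0,0.105,-0.094,-0.01,0,0.0001,-0.0002],
    [0,0.105,-0.094,-0.01,0,0.0001,-0.0002],
    [0,0.105,-0.094,-0.01,0,0.0001,-0.0002],
    [0,0.09,-0.08,-0.01,0,0.0001,-0.0002],
    [0,0.06,-0.055,-0.006,0,0.0001,-0.0002],
    [0,0,0,0,0,0,0]
  ]
}}

```text
time: 19.08
position: [0.5562, -0.3988, 0.0418]
tool_rot: [-0.305, 0.636, -0.271, 0.654]
ft_force: [-0.9, 2.1, 11.0]
grip_width: 0.0194
```

```bash
python3 - <<'E'
from look import *
print(o['position'],o['ft_force'],o['grip_width'],o['q'])
g=o['position']; ty=S[2]+np.pi/2
m=np.array([g[0],g[1],0])-R.from_euler('z',ty).apply([-.147,-.0028,0]); print(m)
look(12,tray((m[0],m[1],ty))+[(S,rect(-.15,.15,-.11,.11,0),(0,0,255))],sc=True,wr=True)
E
```

```text
[ 0.5561882  -0.39881027  0.04176063] [-0.85493078  2.14569414 11.02445325] 0.019447328300735412 [-0.939494    1.09497068  0.99314609  0.37726608  1.68767313 -1.07522682]
[ 0.54544271 -0.2521768   0.        ]
```

View pics/t12.png

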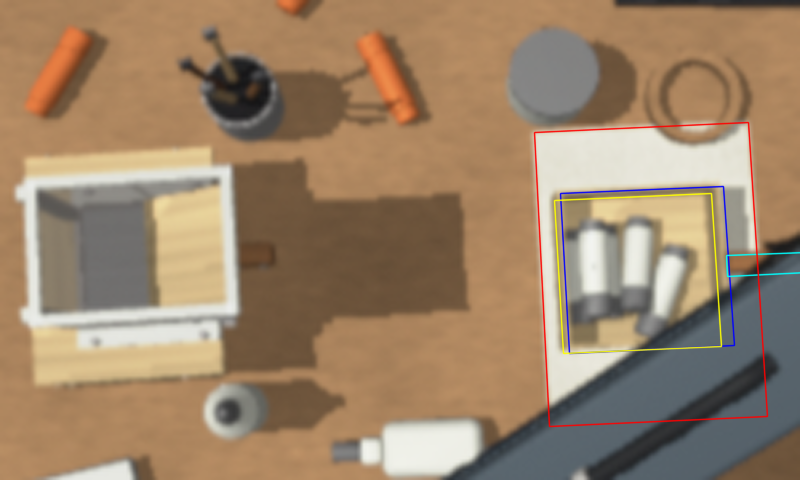

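View pics/s12.png

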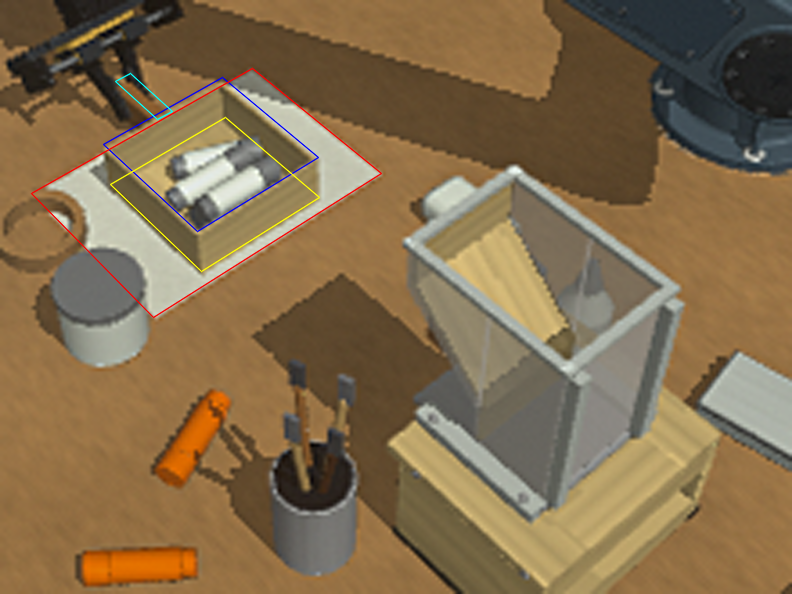

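View pics/w12.png

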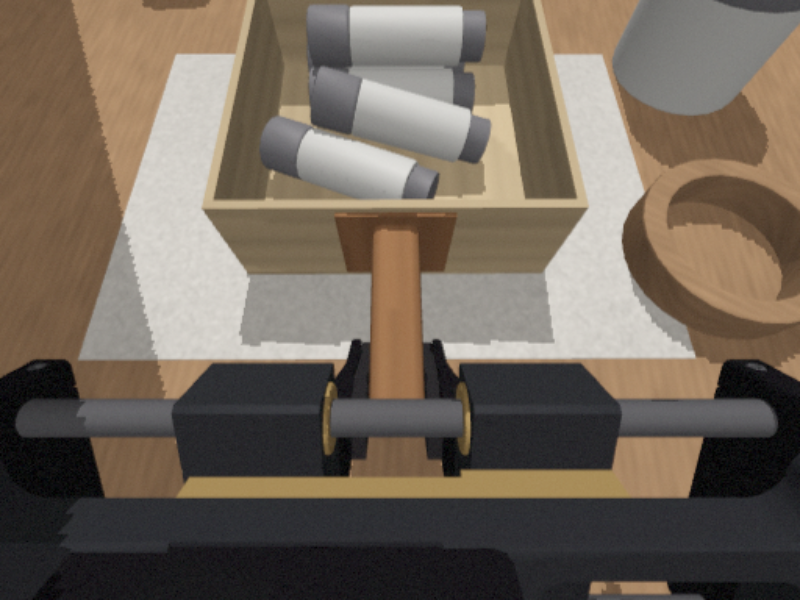

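```bash
python3 - <<'E'
from h import *
a=cv2.imread('pics/raw_t12.png')[162:228,298:366]; b=cv2.imread('pics/raw_s12.png')[148:212,200:276]
cv2.imwrite('pics/c12.png',cv2.resize(a,None,fx=8,fy=8,interpolation=2)); cv2.imwrite('pics/c12s.png',cv2.resize(b,None,fx=8,fy=8,interpolation=2))
E
```

```text
(no output)
```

View pics/c12.png

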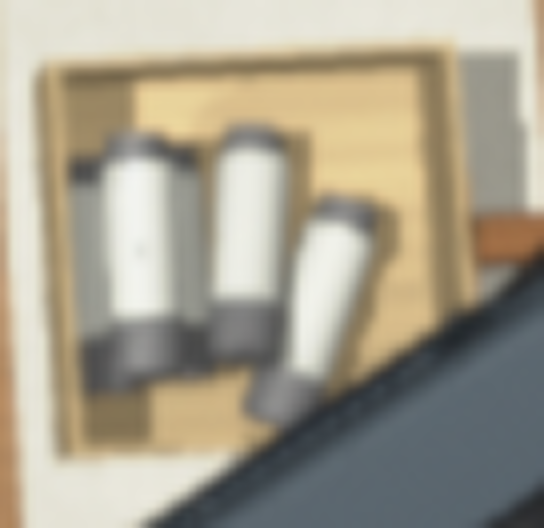

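View pics/c12s.png

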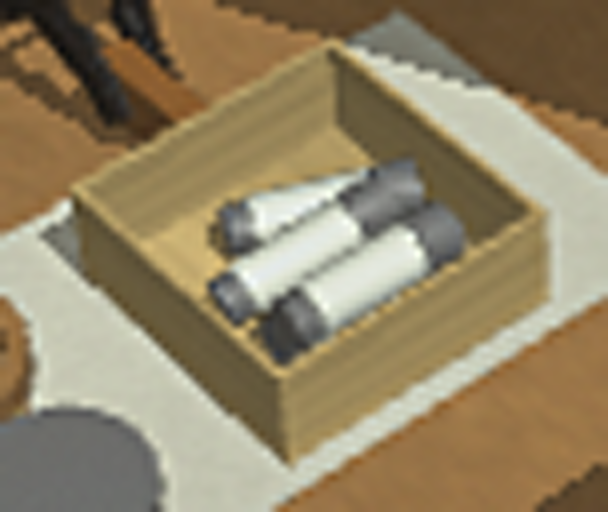

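```bash
python3 - <<'E'
from fit import *
from mv import S,w,o,plan,R
t=lambda x,y:up((x,y),(298,162),8); s=lambda x,y:up((x,y),(200,148),8)
A=[('top',t(40,65),(.08,-.078,.06)),('top',t(452,43),(-.08,-.078,.06)),('top',t(60,460),(.08,.078,.06))]
B=[('scene',s(335,40),(-.08,.078,.06)),('scene',s(72,190),(-.08,-.078,.06)),('scene',s(285,372),(.08,-.078,.06)),('scene',s(548,210),(.08,.078,.06))]
fit(A,[.545,-.25,1.62]);fit(B,[.545,-.25,1.62]);v=fit(A+B,[.545,-.25,1.62])
d=np.array(S[:2])-v[:2]; ty=np.array([np.cos(v[2]),np.sin(v[2])]); print('shift needed',d, d@ty, d@[-ty[1],ty[0]])
Rm=R.from_quat(o['tool_rot']); print(Rm.inv().apply([*d,0]))
E
```

```text
pose [ 0.5471 -0.2456] yaw deg 92.94
[[0.1, -0.4], [-0.4, 0.2], [0.2, 0.1]]
pose [ 0.5475 -0.2471] yaw deg 94.13
[[-0.3, -0.7], [-0.1, -0.4], [-0.0, 1.0], [0.4, 0.1]]
pose [ 0.5475 -0.2463] yaw deg 93.54
[[0.1, -0.2], [-0.4, -0.2], [0.7, 0.2], [0.1, -0.6], [0.1, -0.5], [-0.3, 1.1], [0.5, 0.4]]
shift needed [-0.00183034 -0.01847923] -0.018331217546809754 0.0029662594407944536
[ 0.01368527 -0.01222414 -0.00284887]
```

Call:
{"method": "play_rows", "body": {
  "series": [
    [0,0.03,-0.028,-0.006,0,0,0],
    [0,0.04,-0.036,-0.008,0,0,0],
    [0,0.04,-0.036,-0.008,0,0,0],
    [0,0.027,-0.022,-0.006,0,0,0],
    [0,0,0,0,0,0,0],
    [0,0,0,0,0,0,0]
  ]
}}

```text
time: 19.73
position: [0.5547, -0.4157, 0.0418]
tool_rot: [-0.305, 0.636, -0.271, 0.655]
ft_force: [-0.4, 5.8, 9.2]
grip_width: 0.0194
```

```bash
python3 - <<'E'
from look import *
print(o['position'],o['ft_force'])
look(13,[],sc=True)
a=cv2.imread('pics/raw_t13.png')[162:228,298:366]; b=cv2.imread('pics/raw_s13.png')[140:204,200:276]
cv2.imwrite('pics/c13.png',np.hstack([cv2.resize(a,(408,396),interpolation=2),cv2.resize(b,None,fx=6,fy=6,interpolation=2)[:396].copy() if 0 else cv2.resize(cv2.imread('pics/raw_s13.png')[140:206,200:265],(390,396),interpolation=2)]))
E
```

```text
[ 0.55474597 -0.41565381  0.04178699] [-0.35909059  5.77636967  9.20184993]
```

View pics/c13.png

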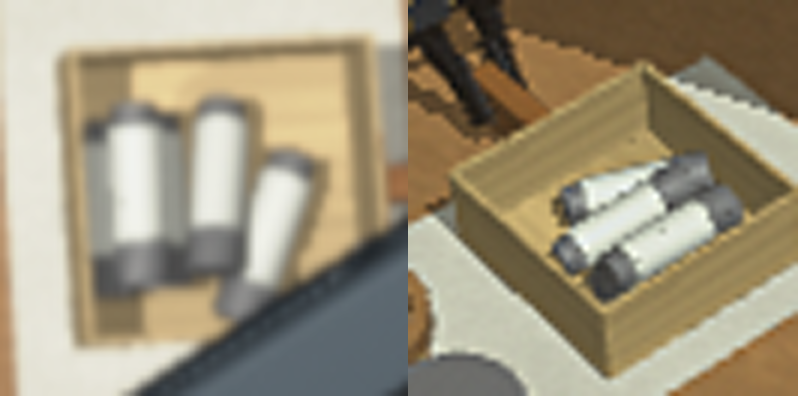

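```bash
python3 - <<'E'
from fit import *
from mv import S
t=lambda x,y:up((x,y),(298,162),6); s=lambda x,y:up((x-408,y),(200,140),6)
A=[('top',t(59,50),(.08,-.078,.06)),('top',t(371,36),(-.08,-.078,.06)),('top',t(77,347),(.08,.078,.06))]
B=[('scene',s(642,61),(-.08,.078,.06)),('scene',s(450,177),(-.08,-.078,.06)),('scene',s(607,315),(.08,-.078,.06))]
v=fit(A+B,[.545,-.25,1.62]); print(np.array(S[:2])-v[:2])
E
```

```text
pose [ 0.5468 -0.2621] yaw deg 93.58
[[0.3, -0.1], [-0.7, -0.6], [0.5, 0.2], [0.8, -0.0], [0.0, -0.7], [-0.1, 0.3]]
[-0.00107425 -0.00269419]
```

Call:
{"method": "play_rows", "body": {
  "series": [
    [0,0.018,-0.016,-0.01,0,0,0],
    [0,0,0,0,0,0,0],
    [0.7,0,0,0,0,0,0],
    [0.7,0,0,0,0,0,0],
    [0.7,0,0,0,0,0,0],
    [0.7,0,0,0,0,0,0],
    [0.7,0,-0.1,0,0,0,0],
    [0.7,0,-0.2,0,0,0,0],
    [0.7,0,-0.25,0,0,0,0],
    [0.7,0,-0.25,0,0,0,0],
    [0.7,0,-0.2,0,0,0,0],
    [0.7,0,0,0,0,0,0]
  ]
}}

```text
time: 20.83
position: [0.5581, -0.4906, 0.119]
tool_rot: [-0.309, 0.633, -0.277, 0.653]
ft_force: [0.2, -0.4, 1.3]
grip_width: 0.0607
```

```bash
python3 - <<'E'
from look import *
print(o['position'],o['ft_force'],o['grip_width'],o['q'])
ty=S[2]+np.pi/2
look(14,[],sc=True,wr=True)
E
```

```text
[ 0.55808261 -0.49064637  0.11901857] [ 0.18020161 -0.35613852  1.30386526] 0.06068193585437553 [-0.99885145  1.10021562  0.72848197  0.3615103   1.93491705 -1.0341634 ]
```

View pics/w14.png

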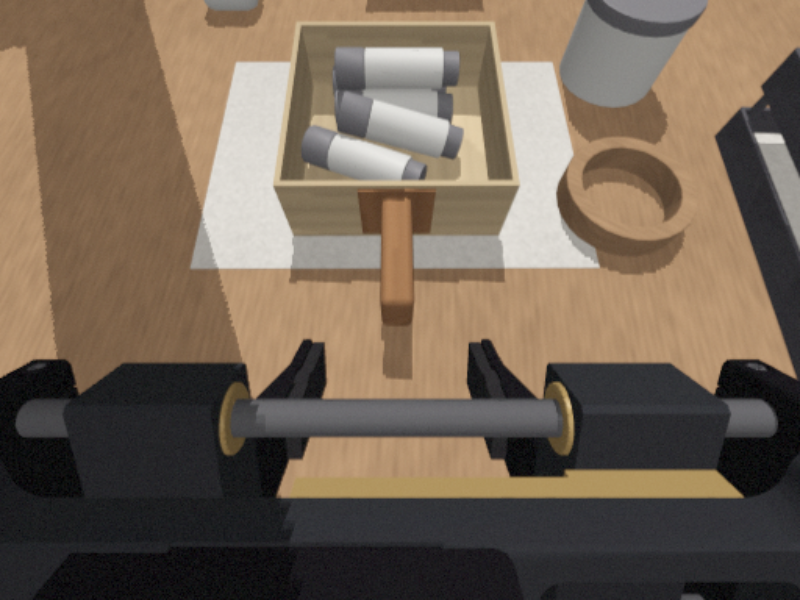

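View pics/t14.png

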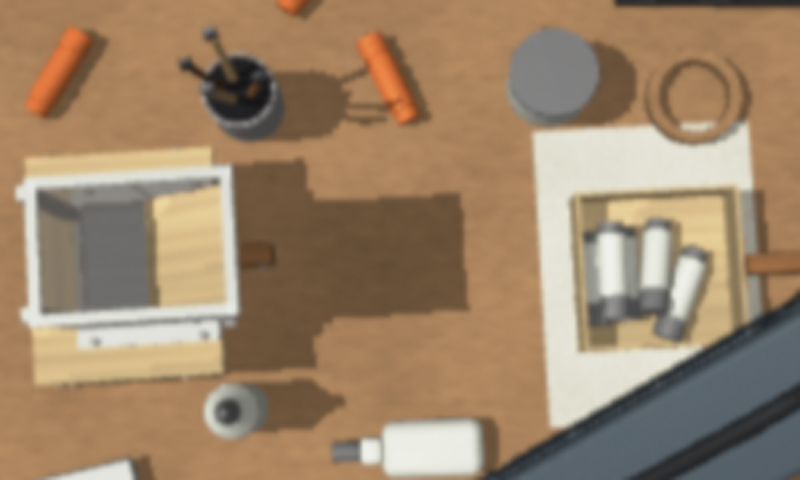

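View pics/s14.png

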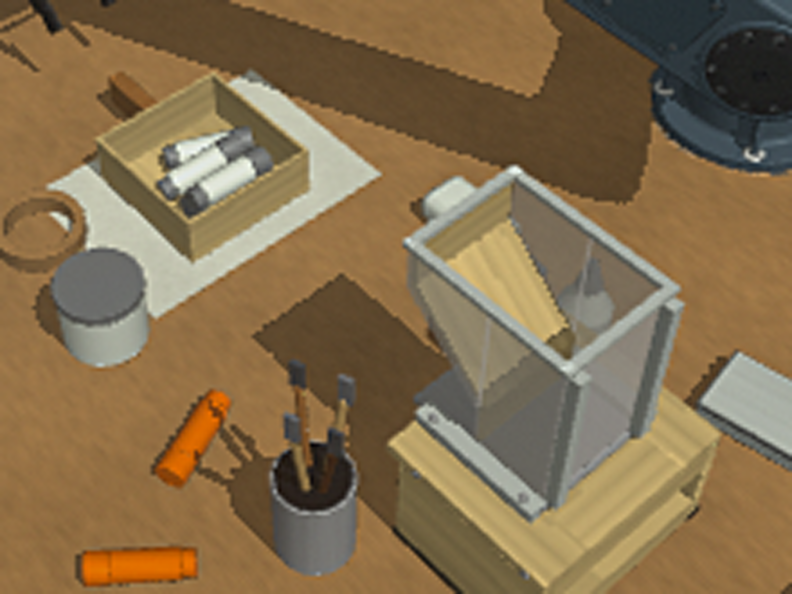

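```bash
python3 - <<'E'
from fit import *
from mv import S
t=lambda x,y:up((x,y),(130,110),3.2); s=lambda x,y:up((x,y),(180,130),3.6)
v=fit([('top',t(571,196),(.08,-.078,.06)),('top',t(741,187),(-.08,-.078,.06)),('top',t(579,352),(.08,.078,.06)),
('scene',s(213,73),(-.08,.078,.06)),('scene',s(97,143),(-.08,-.078,.06)),('scene',s(192,224),(.08,-.078,.06)),('scene',s(309,153),(.08,.078,.06))],[.545,-.25,1.62]); print(np.array(S[:2])-v[:2])
# anything else moved? masked diff between first and last top image
d=cv2.absdiff(cv2.imread('pics/raw_top0.png'),cv2.imread('pics/raw_t14.png')).max(2)
for n,(x,y,ww,hh) in dict(tin=(185,115,45,45),bottle=(190,225,35,30),tub=(285,115,35,35),tape=(330,120,40,35),stk=(240,117,25,35),pull=(205,182,15,15),ptin=(110,250,70,45)).items(): print(n,d[y:y+hh,x:x+ww].max())
ticket.hand_in()
E
```

```text
pose [ 0.5458 -0.2633] yaw deg 93.32
[[0.1, -0.9], [-2.0, -0.6], [0.6, 0.2], [0.8, -0.5], [0.1, -1.3], [-0.4, 0.2], [0.6, -0.6]]
[-0.00011407 -0.00150444]
tin 16
bottle 16
tub 14
tape 17
stk 17
pull 27
ptin 107
the job is handed in; nothing more can be done
```

The job is done and handed in at about 21 s of the 67 s allowed.

1. **Tray in:** I slid the tray by its handle into the bay until it met the stop batten, at about 15 N.
2. **Gate:** I pulled the gate to its out stop, about 19 N against the hand. The sticks dropped, and I pushed the gate home until it stopped at about 13 N after roughly 80 mm of travel.
3. **Tray out:** I drew the tray out, left it on the sheet and let go.

**Last checks:**
- **Tray:** its middle is about 1.5 mm from the sheet's centre by the picture fit, and it stands square with the sheet.
- **Sticks:** the top view shows five in the tray, three on top and two partly hidden beneath. The bin is empty.
- **Gate:** the pull is back where it started, to within a pixel or so.
- **Other objects:** comparing the first and last top pictures, the brush tin, glue bottle, paint tub, tape roll and the one orange stick I compared are unmoved. The flat bottle was checked only by eye.
- **One disagreement:** the picture difference at the pencil tin was large (107). The arm's shadow lay across it at the start and was gone at the end, and the arm was never near the tin, so I put it down to the shadow. I did not check it separately.

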